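Unload the cooling cabinet and stack the bead trays

ROBOT

A 7-joint arm with a two-finger parallel gripper is mounted at the origin on the work surface. World frame = base frame: x ahead of the robot, y to its left, z up, the work surface at z = 0. Lengths are in m, angles in rad, forces in N, time in s.
With the tool pointing down it reaches from about 0.4 to 0.875 m from the base axis. Payload 19.3 kg.
Tool frame: the origin (TCP) lies at the very end of the fingers, on their centre line; the grasp point (between the pads) lies 19 mm behind it; z points along the fingers, y is the line along which they close (so a half turn about z gives the same grasp; the last joint's range is limited). The gripper opens to 85 mm and grips with 20 to 120 N. Pads are 22 mm wide; open, the fingers measure 114 mm over their backs; the gripper's body (76 mm by 85 mm) begins 54 mm behind the grasp point. The pads swing forward as they close: fully open they stand 13 mm farther back than shut.
Start: joints at [1.115, 0.521, -0.036, 1.599, 0.021, 1.021, -0.113], TCP at [0.235, -0.579, 0.231] pointing down, gripper open.
Joint ranges: [-2.91, 2.91], [-0.3, 2.13], [-1.5, 1.42], [0.17, 2.43], [-1.26, 4.41], [0.16, 1.93], [-2.52, 2.52]. Speed limits (rad/s): [1.89, 1.89, 2.39, 2.39, 3.01, 3.01, 3.01].

INTERFACE

Orientations are given as [roll, pitch, yaw] about the fixed x, y, z axes, in that order (R = Rz(yaw) Ry(pitch) Rx(roll)).
In Python, from workcell import bot gives the robot as it stands. The module is installed in compiled form; this text tells all that it offers.
- The arm moves only by the tool apply_moves, never from a script. Its arguments are lists of equal length, an entry for each row: "claw": the finger opening in m, from 0 to 0.0854; "xyz": the shift along the tool's x, y, z in m, a list of three; "twist": the turn, a rotation vector about the tool's x, y, z in rad, a list of three. A call has 1 to 20 rows; each row shifts and turns the commanded pose from where the row before left it, along the tool's axes as they then stand; what a row does not reach is not made up. A row lasts 1/10 s, in which the tool goes at most 50 mm and 8.59 degrees, less where a joint would pass 70% of its speed; a pose out of reach is approached as far as the arm can. A call with a gripper value outside its range is refused whole. The fingers move at their own pace and stop on an object; "force" is the grip in N (left out, the last holds). Time passes only in rows, so rows that do not move let the fingers close. It gives the time, the measured TCP pose, the force, the opening and the grip force at its end, in the units of the state.
- bot.observe(): the state, without advancing time (a new reading comes with each control period).
- bot.grab_frame(name): name is "scene" or "top" or "wrist"; returns a dict with "img" (384x512x3 uint8, red, green, blue), "vfov" (degrees; the focal length in pixels is half the picture's height over the tangent of half this angle, whatever the lens; pixels are square), "cx", "cy" (the principal point, pixels), "view" (4x4, takes a point from world to camera coordinates). Camera axes: x right, y up, looking along -z (the intrinsics and any distortion apply to the point x, -y, -z); pixel columns grow to the right and rows downward; lengths in m; the calibration is good to about 2 mm. The wrist camera is an equidistant fisheye: a pixel r from the principal point sees the ray r / f radians off the axis. A picture is of the moment at which its call begins. There is no depth.
- bot.job_done(): hands the job in; it is judged then, once.
Trained networks look in the newest picture that a camera, given by its name, has taken for a name from the list of things; names that differ only in an ending like _2 or _b are one class to them, and where a whole thing is asked for, a point or a joint stands for the part that bears it (a point fixed in the world has none). Each returns a list of dicts, best first, with "score" (0 to 1); they miss things now and then, are a little off and sometimes report something else, mostly with a low value. They report only what shows in the picture. A call takes as long as a camera call. They do not tell look-alikes from the thing itself.
- bot.find_in(camera, query): "position" ([x, y, z] in m, in world coordinates, good to about 4 mm: the middle of the surface that is visible of it).
The state is a dict: "clock": time; "qpos": joint angles; "qd": joint speeds; "joint_efforts": joint torques, N m; "position": TCP position; "tool_rot": TCP orientation; "force": force on the tool from outside, world axes, zero at the start; "moment": the same for the moment, N m; "grip_width": finger opening in m; "finger_force": force on a finger pad.
Only numpy, scipy, OpenCV 4.12 (cv2) and the standard library are available. Lean on these libraries where they do the work, as an engineer would, in place of code of your own. Each camera call takes 0.05 s, during which the arm holds its last target. There are 200 camera calls.

TASK

Raise the sash of the cooling cabinet until its lower edge is at or above the orange marks and let go, so that it stays up by itself; then reach under it and pull the hearth carriage out by its red fin to the stop and let go. Stack every bead tray, those on the hearth and any standing on the bench, on the wooden plinth with chamfers over chamfers so that each sits fully down on the one below. Finish with the empty hearth pushed fully home and, only after that, the sash lowered until it is shut, leaving the torch, the rod jar and the paddle where they are.

Things in the scene. Friction and masses are not known exactly. Their poses are not given: they have to be found in the camera images.
- cabinet: fixed cooling cabinet; origin on the bench top below the middle of the shut sash's lower edge, x into the cabinet (away from the robot), z up. Its front leans back (away from the robot) by 35 degrees from upright, between aluminium jambs at y = +-217 mm with orange marks, top 370 mm high; white sides and guard bars 190 mm high. Rails 14 mm high at y = +-120 mm lie in front, to x = -167 mm
- sash (a joint): travel of the clear sash along its leaning slide, m: 0 shut (lower edge 20 mm above the bench), 0.21 highest. It moves along cabinet (x 0.573, z 0.820), up and away from the robot; at 0.17 its lower edge is at the orange marks (159 mm above the bench). 400 mm wide, 205 mm long, 0.5 kg; friction (7 N) holds it wherever it is left: raising takes about 11 N, lowering 3 N
- sash_grip (a point): middle of the black handle left on the sash (cabinet y = 130 mm): an upright block 40 mm (cabinet x) x 16 mm (cabinet y) x 45 mm high, 20 mm in front of the lower edge and 65 mm above it, to be pinched across y from above; the sash leans away behind it. Moves with the sash
- hearth (a joint): travel of the hearth carriage towards the robot (cabinet -x), m: 0 fully home, 0.20 out at its stop; friction 3 N, stays where it is left. It must not be out while the sash is low
- hearth_grip (a point): middle of the red upright fin at the hearth's front edge, 44 mm above the bench; fin 42 mm (cabinet x) x 12 mm (y), top at 62 mm, open below, to be pinched across y. With the hearth home it is at cabinet x = 58, y = -60 mm. The tray floor begins 26 mm behind this point: 110 mm deep, 384 mm wide, 30 mm above the bench, with a 6 mm rim. Moves with the hearth
- tray_a: dark steel tray, white bed with coloured glass beads on top, 84 (x) x 56 (y) x 26 mm, 0.2 kg; origin centre of underside, z up. Both +x corners chamfered (14 mm legs), -x corners square. Deck top at 20 mm, white bed 72 x 44 mm above it. Hollow underside 8 mm deep fits over the bed below, 2 mm play. May be absent. Starts on the hearth, chamfers to or from the robot.
- tray_b: dark steel tray, white bed with coloured glass beads on top, 84 (x) x 56 (y) x 26 mm, 0.2 kg; origin centre of underside, z up. Both +x corners chamfered (14 mm legs), -x corners square. Deck top at 20 mm, white bed 72 x 44 mm above it. Hollow underside 8 mm deep fits over the bed below, 2 mm play. May be absent. Starts on the hearth, chamfers to or from the robot.
- tray_c: dark steel tray, white bed with coloured glass beads on top, 84 (x) x 56 (y) x 26 mm, 0.2 kg; origin centre of underside, z up. Both +x corners chamfered (14 mm legs), -x corners square. Deck top at 20 mm, white bed 72 x 44 mm above it. Hollow underside 8 mm deep fits over the bed below, 2 mm play. May be absent. Starts on the hearth, chamfers to or from the robot.
- tray_d: dark steel tray, white bed with coloured glass beads on top, 84 (x) x 56 (y) x 26 mm, 0.2 kg; origin centre of underside, z up. Both +x corners chamfered (14 mm legs), -x corners square. Deck top at 20 mm, white bed 72 x 44 mm above it. Hollow underside 8 mm deep fits over the bed below, 2 mm play. May be absent. Starts on the bench, left.
- plinth: fixed wooden plinth for the lowest tray, its top like a tray's: 84 (x) x 56 (y) mm deck 20 mm high, bed 72 x 44 mm up to 26 mm, both +x corners chamfered; foot 110 x 84 x 6 mm; origin centre of underside, z up. A tray seated on it has its origin 20 mm above the plinth's; each further tray sits 20 mm higher
- plinth_nose (a point): middle of the chamfered end of the plinth at deck height: 42 mm along its x from its middle, 20 mm up
- torch: bench torch, steel foot 100 mm across, 166 mm high; loose, leave alone; origin under its foot
- rod_jar: glass jar of glass rods, 76 mm across, 220 mm high; loose, leave alone; origin under its middle
- paddle: flat black marvering paddle with a wooden handle, 210 mm long, 18 mm high; loose, leave alone; origin where the handle meets the blade
There are look-alikes about, which are no part of the job. Leave any green or purple look-alike of the tray_b alone.

How it is judged:
By the outcome, as a careful person would: the job done as asked, in the order asked, and still so for the second after the job is handed in, with the robot touching nothing.
Of tray_a, tray_b, tray_c, tray_d only 2 to 4 are there at a start; the rules pass over those that are not, and their reading is None.
At some moment in a run one of tray_a, tray_b, tray_c, tray_d may be knocked a few centimetres aside while the robot is not near it.
It also fails if it takes over 210 s, if anything falls off the work surface, if the arm or the gripper's body presses on something with over 40 N, if the wrist force passes 120 N, or if a joint passes its speed limit or range.

## Working session

There is one attempt and no reset: what is moved stays moved. The work goes in short steps, Python scripts to look and compute and a tool call to move; the robot and the scene stay as the last step left them, time stands still between calls to the robot, and variables do not carry over. Pictures are saved under pics/ and viewed, at most 14 in all, crops included, and the job is handed in when it is done.

Besides the shell and the picture viewer there is one more tool, called after ">>>" as name(argument=value, ...) on one line, values as JSON. apply_moves: Moves the arm, as the interface text tells. Its arguments: {"type":"object","properties":{"claw":{"type":"array"},"xyz":{"type":"array"},"twist":{"type":"array"},"force":{"type":"number"}},"required":["claw","xyz","twist"]}

```bash
mkdir -p pics
cat > h.py <<'E'
import numpy as np, cv2
from workcell import bot
from scipy.spatial.transform import Rotation as R
def ray(f,u,v):
    H=f['img'].shape[0]; fl=H/2/np.tan(np.radians(f['vfov'])/2)
    V=np.array(f['view']); d=np.array([(u-f['cx'])/fl,-(v-f['cy'])/fl,-1])
    return -V[:3,:3].T@V[:3,3], V[:3,:3].T@d
def at(f,u,v,z):
    o,d=ray(f,u,v); return o+d*(z-o[2])/d[2]
def proj(f,p):
    H=f['img'].shape[0]; fl=H/2/np.tan(np.radians(f['vfov'])/2)
    V=np.array(f['view']); c=V[:3,:3]@p+V[:3,3]
    return f['cx']+fl*c[0]/-c[2], f['cy']-fl*c[1]/-c[2]
E
python3 - <<'E'
from h import *
s=bot.observe(); print(s)
ims=[]
for n in ['scene','top']:
    f=bot.grab_frame(n); ims.append(f['img']); print(n,f['vfov'],f['cx'],f['cy'],np.round(f['view'],3).tolist())
    for q in ['cabinet','sash_grip','hearth_grip','tray_a','plinth','plinth_nose','torch','rod_jar','paddle','sash']:
        try: print(q,[(np.round(d['position'],3).tolist(),round(d['score'],2)) for d in bot.find_in(n,q)])
        except Exception as e: print(q,e)
    cv2.imwrite(f'pics/{n}0.png',cv2.resize(f['img'][:,:,::-1],(800,600),interpolation=cv2.INTER_CUBIC))
E
```

```text
{'clock': 0.0, 'qpos': array([ 1.11483429,  0.52199257, -0.03632089,  1.59994717,  0.02118963,
        1.02108893, -0.11279372]), 'qd': array([-2.98691932e-05, -4.08594238e-05,  2.01980885e-03, -7.13882643e-04,
        1.06686187e-03,  1.24340130e-03, -8.24639377e-04]), 'joint_efforts': array([-5.34341143e-04, -9.27112627e+01,  1.97994724e+00, -3.69930375e+01,
        1.78729172e-02,  8.08136043e-03,  1.48633677e-05]), 'position': array([ 0.23501988, -0.57880303,  0.23076094]), 'tool_rot': array([-3.14054336e+00,  6.75363231e-05,  3.85746215e-01]), 'force': array([-0.86803617,  0.57062947, -0.11262397]), 'moment': array([0.03298284, 0.0283128 , 0.03234595]), 'finger_force': 0.0, 'grip_width': 0.08534376058142594}
scene 43.21049549344019 248.54920056148728 195.31149187630223 [[0.594, 0.805, -0.011, -0.283], [-0.648, 0.486, 0.586, 0.331], [0.477, -0.341, 0.81, -1.961], [0.0, 0.0, 0.0, 1.0]]
cabinet [([0.782, 0.001, 0.119], 0.82)]
sash_grip [([0.668, 0.036, 0.123], 0.86)]
hearth_grip [([0.774, 0.026, 0.027], 0.87)]
tray_a [([0.454, 0.345, 0.023], 0.85), ([0.359, -0.039, 0.026], 0.8), ([
[... 396 characters left out ...]
72, 0.039, 0.122], 0.82)]
top 43.75414519306626 258.63358842749574 186.30313464976268 [[-0.011, -1.0, 0.02, -0.058], [0.992, -0.008, 0.128, -0.52], [-0.128, 0.022, 0.992, -1.699], [0.0, 0.0, 0.0, 1.0]]
cabinet [([0.708, 0.03, 0.145], 0.86)]
sash_grip [([0.662, 0.021, 0.119], 0.66)]
hearth_grip [([0.775, 0.031, 0.031], 0.66)]
tray_a [([0.307, 0.344, 0.025], 0.86), ([0.443, 0.353, 0.025], 0.78), ([0.344, 0.211, 0.025], 0.75), ([0.348, -0.038, 0.026], 0.66)]
plinth [([0.504, -0.316, 0.014], 0.73)]
plinth_nose [([0.501, -0.319, 0.014], 0.67)]
torch [([0.65, -0.423, 0.055], 0.81)]
rod_jar [([0.643, 0.444, 0.09], 0.69), ([0.548, -0.517, 0.012], 0.47)]
paddle []
sash [([0.661, 0.026, 0.117], 0.78)]
```

View pics/scene0.png

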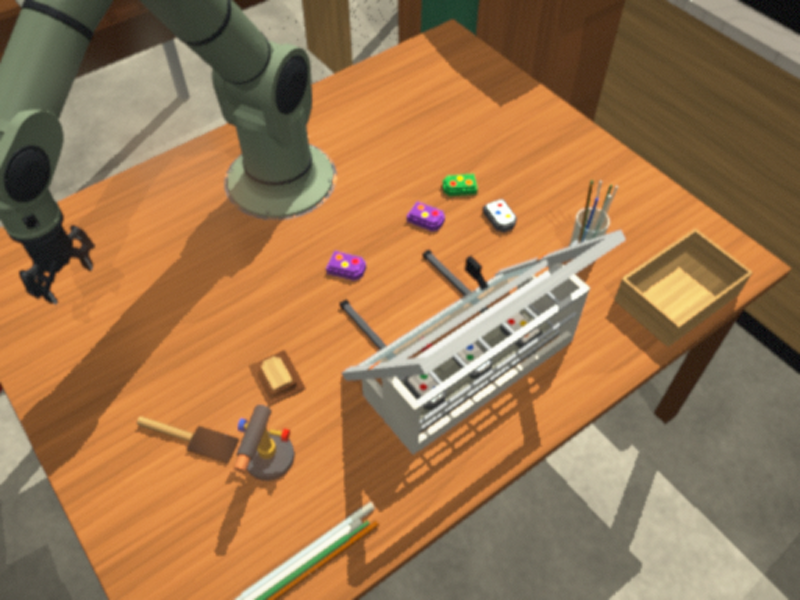

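View pics/top0.png

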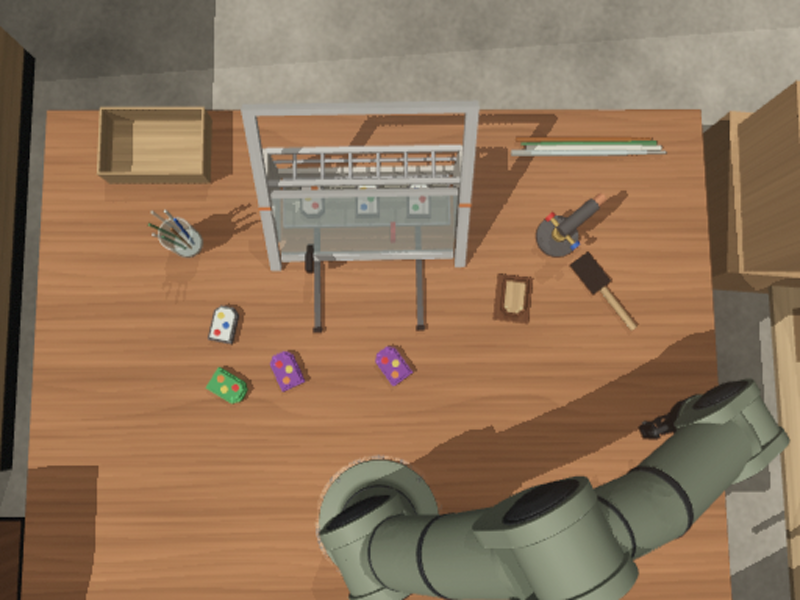

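The scene shows the cabinet with three trays on the hearth at top px (312,203), (367,203), (418,203). The white-bedded tray_d stands on the bench at (223,325), with purple look-alikes at (287,370) and (393,365) and a green one at (227,385). The plinth is at (514,298) and the torch at (560,235). I choose the white-bedded one and will check it in a close crop together with the cabinet and plinth.

Run:
```python
from h import *
f=bot.grab_frame('top')['img'][:,:,::-1]
L=lambda x0,y0,w,h,s: cv2.resize(f[y0:y0+h,x0:x0+w],(int(w*s),int(h*s)),interpolation=cv2.INTER_CUBIC)
a=L(150,60,160,156,3.4)  # 544x530
b=L(308,168,40,44,6); c=L(128,188,40,44,6)
m=np.zeros((600,800,3),np.uint8); m[:a.shape[0],:a.shape[1]]=a; m[:264,550:790]=b; m[280:544,550:790]=c
cv2.imwrite('pics/m1.png',m)
```

```text
(no output)
```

View pics/m1.png

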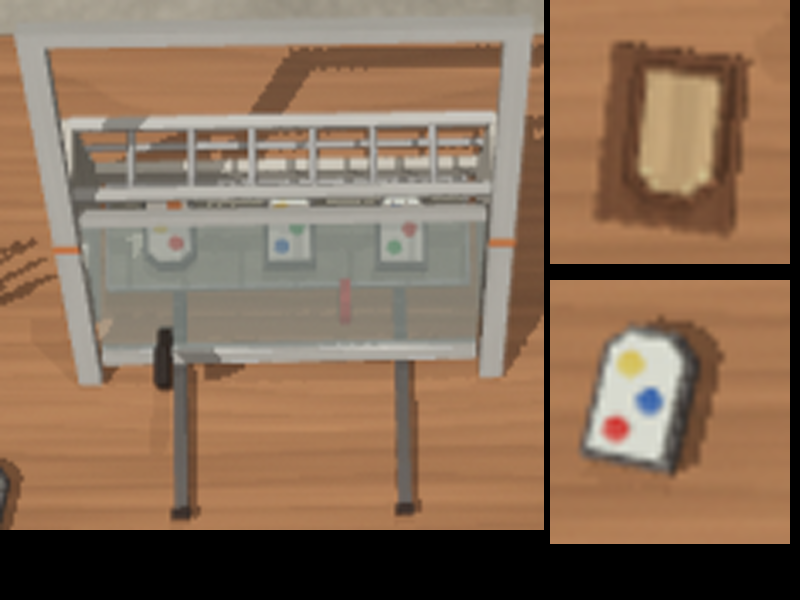

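The close crop shows the bench tray has a white bed in dark steel, with chamfers away from the robot. The plinth's chamfers face the robot. On the hearth, the left tray's chamfers face the robot and the other two have square ends towards it. Next I fit the poses.

```bash
cat >> h.py <<'E'
from scipy.optimize import least_squares
def fitpose(f,P,U):
    P=np.array(P)/1000.; U=np.array(U)
    def T(q): 
        c,s=np.cos(q[2]),np.sin(q[2]); return np.c_[q[0]+c*P[:,0]-s*P[:,1],q[1]+s*P[:,0]+c*P[:,1],P[:,2]]
    best=min((least_squares(lambda q:(np.array([proj(f,p) for p in T(q)])-U).ravel(),[0.6,0,y0]) for y0 in (0,1.5,3,-1.5)),key=lambda r:r.cost)
    return best.x,np.round(best.fun.reshape(-1,2),1)
E
python3 - <<'E'
from h import *
f=bot.grab_frame('top')
o=np.array([150,60]); s=3.4
U=[o+np.array(p)/s for p in [(181,514),(405,509),(65,250),(502,243),(345,301),(164,357)]]
P=[(-167,120,14),(-167,-120,14),(97,217,159),(97,-217,159),(58,-60,58),(-20,130,98)]
print(fitpose(f,P,U))
q=lambda p,o:np.array(o)+np.array(p)/6
B=[q((x-550,y),(308,168)) for x,y in [(613,42),(748,57),(735,236),(598,220)]]
print('plinth',fitpose(f,[(-55,-42,6),(-55,42,6),(55,42,6),(55,-42,6)],B))
D=[q((x-550,y-280),(128,188)) for x,y in [(583,455),(672,472),(651,326)]]
print('d',fitpose(f,[(-42,28,20),(-42,-28,20),(42,0,20)],D))
V=np.array(f['view']);print(-V[:3,:3].T@V[:3,3])
w=bot.grab_frame('wrist'); V=np.array(w['view']); st=bot.observe()
Rt=R.from_euler('xyz',st['tool_rot']).as_matrix(); c=-V[:3,:3].T@V[:3,3]
print('wrist cam in tool',Rt.T@(c-st['position']),'axes',np.round(Rt.T@V[:3,:3].T,3),w['vfov'],w['cx'],w['cy'])
cv2.imwrite('pics/w0.png',w['img'][:,:,::-1])
for n in ['torch','rod_jar']: print(n,bot.find_in('top',n)[:1])
E
```

```text
(array([0.59839452, 0.02154964, 0.00556933]), array([[-0.3,  0.5],
       [-0.2,  1. ],
       [ 1. , -2.2],
       [-0.1, -1.5],
       [ 0.1, -0.7],
       [-0.5,  3. ]]))
plinth (array([ 0.50336796, -0.32118567,  3.02891915]), array([[ 0.1,  0.2],
       [ 0.1,  0.1],
       [-0.1, -0.3],
       [-0. , -0. ]]))
d (array([ 0.44888268,  0.35652515, -0.16090709]), array([[-0.4,  0.2],
       [ 0.2, -0.3],
       [ 0.2,  0. ]]))
[ 0.29731388 -0.0249586   1.7529002 ]
wrist cam in tool [ 0.0765241   0.00054218 -0.14286445] axes [[ 0.001  0.954  0.299]
 [ 1.    -0.001  0.001]
 [ 0.001  0.299 -0.954]] 65.70646984690485 255.8464374346959 190.6417934548725
torch [{'position': [0.6495, -0.4185, 0.0562], 'score': 0.58}]
rod_jar [{'position': [0.6455, 0.4435, 0.089], 'score': 0.78}]
```

>>> apply_moves(claw=[0.085,0.085,0.085,0.085,0.085,0.085,0.085,0.085,0.085,0.085,0.085,0.085,0.085,0.085,0.085,0.085,0.085,0.085,0.085,0.085], xyz=[[0.0345,-0.0138,0.008],[0.0345,-0.0138,0.008],[0.0345,-0.0138,0.008],[0.0345,-0.0138,0.008],[0.0345,-0.0138,0.008],[0.0345,-0.0138,0.008],[0.0345,-0.0138,0.008],[0.0345,-0.0138,0.008],[0.0345,-0.0138,0.008],[0.0345,-0.0138,0.008],[0,0,0],[0,0,0],[0,0,0],[0,0,0],[0,0,0],[0,0,0],[0,0,0],[0,0,0],[0,0,0],[0,0,0]], twist=[[0,0,0],[0,0,0],[0,0,0],[0,0,0],[0,0,0],[0,0,0],[0,0,0],[0,0,0],[0,0,0],[0,0,0],[0,0,-0.147],[0,0,-0.147],[0,0,-0.147],[0,0,-0.147],[0,0,-0.147],[0,0,-0.147],[0,0,-0.147],[0,0,-0.147],[0,0,-0.147],[0,0,-0.147]], force=60)

```text
clock: 3.35
position: [0.5029, -0.3215, 0.1514]
tool_rot: [3.142, 0.0, 1.862]
force: [-0.0, -0.9, 0.5]
grip_width: 0.085
finger_force: 0.0
```

>>> apply_moves(claw=[0.085,0.085,0.085,0.085,0.085,0.085,0.085,0.085,0.085,0.085], xyz=[[0,0,0],[0,0,0],[0,0,0],[0,0,0],[0,0,0],[0,0,0],[0,0,0],[0,0,0],[0,0,0],[0,0,0]], twist=[[0,0,-0.147],[0,0,-0.147],[0,0,-0.147],[0,0,-0.147],[0,0,-0.147],[0,0,-0.147],[0,0,-0.147],[0,0,-0.147],[0,0,0],[0,0,0]])

```text
clock: 4.35
position: [0.5028, -0.3216, 0.1512]
tool_rot: [3.141, -0.0, 3.027]
force: [-0.2, -0.3, -0.5]
grip_width: 0.0851
finger_force: 0.0
```

```bash
cat >> h.py <<'E'
def wat(f,u,v,z):
    H=f['img'].shape[0]; fl=H/2/np.tan(np.radians(f['vfov'])/2)
    du,dv=u-f['cx'],v-f['cy']; r=np.hypot(du,dv); t=r/fl; k=np.sin(t)/max(r,1e-9)
    V=np.array(f['view']); d=V[:3,:3].T@np.array([k*du,-k*dv,-np.cos(t)]); o=-V[:3,:3].T@V[:3,3]
    return o+d*(z-o[2])/d[2]
def rect(f,z,half=0.13,n=520,c=None):
    "top-down metric picture at height z in tool axes (tool x up, tool y right), centred at tool"
    s=bot.observe(); yaw=s['tool_rot'][2]; ps=s['position']
    H=f['img'].shape[0]; fl=H/2/np.tan(np.radians(f['vfov'])/2); V=np.array(f['view'])
    g=(np.arange(n)+.5)/n*2*half-half; Y,X=np.meshgrid(g,-g)
    cx,sx=np.cos(yaw),np.sin(yaw)
    P=np.stack([ps[0]+X*cx+Y*sx,ps[1]+X*sx-Y*cx,np.full_like(X,z)],-1)@V[:3,:3].T+V[:3,3]
    rr=np.hypot(P[...,0],P[...,1]); t=np.arctan2(rr,-P[...,2]); k=fl*t/np.maximum(rr,1e-9)
    return cv2.remap(f['img'],(f['cx']+k*P[...,0]).astype(np.float32),(f['cy']-k*P[...,1]).astype(np.float32),cv2.INTER_CUBIC)
E
python3 - <<'E'
from h import *
f=bot.grab_frame('wrist'); im=rect(f,0.026)
m=np.concatenate([im[:,:,::-1],cv2.resize(f['img'][:,:,::-1],(280,210))[:, :].repeat(1,0) if 0 else np.zeros((520,0,3),np.uint8)],1)
cv2.imwrite('pics/p1.png',m); cv2.imwrite('pics/p1raw.png',f['img'][:,:,::-1])
E
```

```text
(no output)
```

View pics/p1.png

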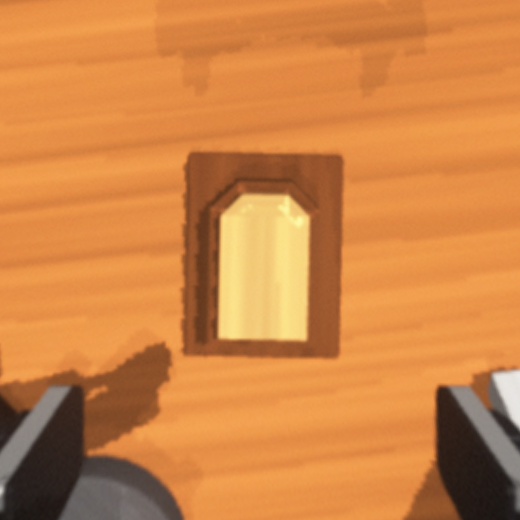

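The plinth bed spans u 219..308, v 194..340 in the rectified view (2 px/mm), with its chamfered nose at the top, so it is offset about (-3.5, +1.8) mm from the tool. I'll measure it by segmentation.

```bash
cat >> h.py <<'E'
def bed(z,thr=175,guess=(0,0),f=None):
    "bed centre(s) in tool axes (mm), angle and size from wrist camera; z = bed top height"
    f=f or bot.grab_frame('wrist'); im=rect(f,z); s=bot.observe(); yaw=s['tool_rot'][2]
    m=(im[:,:,1]>thr).astype(np.uint8); out=[]
    for c in cv2.findContours(m,cv2.RETR_EXTERNAL,cv2.CHAIN_APPROX_NONE)[0]:
        h=cv2.convexHull(c); (u,v),(a,b),t=cv2.minAreaRect(h)
        if not(60<min(a,b)<125 and 110<max(a,b)<190): continue
        if a>b: t-=90
        t=(t+45)%90-45 if abs((t+90)%180-90)<=45 else t
        t=(t+90)%180-90
        X,Y=(260-v)/2+.0,(u-260)/2
        w=s['position'][:2]+np.array([X*np.cos(yaw)+Y*np.sin(yaw),X*np.sin(yaw)-Y*np.cos(yaw)])/1000
        out.append(dict(tool=(round(X,1),round(Y,1)),size=(round(min(a,b)/2,1),round(max(a,b)/2,1)),yaw=round(yaw-np.radians(t),4),t=round(t,2),world=np.round(w,4).tolist()))
    return out
E
python3 - <<'E'
from h import *
f=bot.grab_frame('wrist')
for t in (170,180,190): print(t,bed(.026,t,f=f))
E
```

```text
170 [{'tool': (-3.4, 1.7), 'size': (43.9, 71.8), 'yaw': np.float64(3.0081), 't': 1.15, 'world': [0.5064, -0.3201]}]
180 [{'tool': (-3.5, 1.7), 'size': (43.6, 71.6), 'yaw': np.float64(3.0037), 't': 1.4, 'world': [0.5066, -0.3201]}]
190 [{'tool': (-3.3, 1.6), 'size': (43.1, 71.1), 'yaw': np.float64(3.0106), 't': 1.01, 'world': [0.5064, -0.3202]}]
```

>>> apply_moves(claw=[0.085,0.085,0.085,0.085,0.085,0.085,0.085,0.085,0.085,0.085,0.085,0.085,0.085,0.085,0.085], xyz=[[0,0,-0.025],[0,0,-0.025],[-0.0008,0.0397,0],[-0.0008,0.0397,0],[-0.0008,0.0397,0],[-0.0008,0.0397,0],[-0.0008,0.0397,0],[-0.0008,0.0397,0],[-0.0008,0.0397,0],[-0.0008,0.0397,0],[-0.0008,0.0397,0],[-0.0008,0.0397,0],[-0.0008,0.0397,0],[-0.0008,0.0397,0],[0,0,0]], twist=[[0,0,0],[0,0,0],[0,0,0],[0,0,0],[0,0,0],[0,0,0],[0,0,0],[0,0,0],[0,0,0],[0,0,0],[0,0,0],[0,0,0],[0,0,0],[0,0,-0.12],[0,0,0]])

```text
clock: 5.95
position: [0.5641, 0.1572, 0.2017]
tool_rot: [3.139, 0.001, -3.123]
force: [-0.3, -0.3, -0.1]
grip_width: 0.0848
finger_force: 0.0
```

Run:
```python
from h import *
s=bot.observe(); print(s['position'],s['tool_rot'])
f=bot.grab_frame('wrist'); im=rect(f,0.107)
cv2.imwrite('pics/s1.png',im[:,:,::-1])
for q in ['sash_grip']: print(q,bot.find_in('wrist',q))
```

```text
[0.56406459 0.15720192 0.20171691] [ 3.13853230e+00  5.20927207e-04 -3.12330535e+00]
sash_grip [{'position': [0.6436, 0.083, 0.0962], 'score': 0.77}]
```

View pics/s1.png

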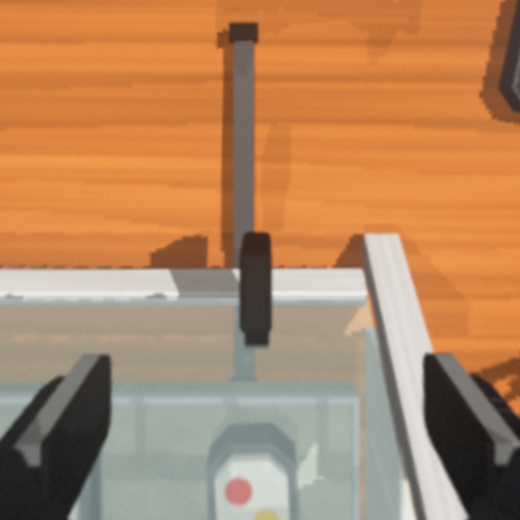

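The handle's top spans about u 240–271, v 232–345 (including its front face), centred in y about 2 mm to the left of the tool, at x ≈ 0.580. I descend on it.

>>> apply_moves(claw=[0.055,0.055,0.055,0.055,0.055,0.055,0.055,0.0,0.0,0.0,0.0,0.0,0.0], xyz=[[-0.008,-0.0008,0],[-0.008,-0.0007,0],[0,0,0.03],[0,0,0.03],[0,0,0.03],[0,0,0.03],[0,0,0.0157],[0,0,0],[0,0,0],[0,0,0],[0,0,0],[0,0,0],[0,0,0]], twist=[[0,0,0.013],[0,0,0],[0,0,0],[0,0,0],[0,0,0],[0,0,0],[0,0,0],[0,0,0],[0,0,0],[0,0,0],[0,0,0],[0,0,0],[0,0,0]], force=60)

```text
clock: 7.35
position: [0.5816, 0.1528, 0.0673]
tool_rot: [3.137, 0.003, 3.141]
force: [3.7, 16.8, -9.5]
grip_width: 0.0156
finger_force: 60.7
```

>>> apply_moves(claw=[0.0,0.0,0.0,0.0,0.0,0.0,0.0,0.0,0.0,0.0,0.0,0.0,0.0,0.0,0.0,0.0,0.0,0.0,0.0,0.0], xyz=[[0,0.002,0],[-0.0059,0,-0.0084],[-0.0059,0,-0.0084],[-0.0059,0,-0.0084],[-0.0059,0,-0.0084],[-0.0059,0,-0.0084],[-0.0059,0,-0.0084],[-0.0059,0,-0.0084],[-0.0059,0,-0.0084],[-0.0059,0,-0.0084],[-0.0059,0,-0.0084],[-0.0059,0,-0.0084],[-0.0059,0,-0.0084],[-0.0059,0,-0.0084],[-0.0059,0,-0.0084],[-0.0059,0,-0.0084],[-0.0059,0,-0.0084],[-0.0059,0,-0.0084],[-0.0059,0,-0.0084],[-0.0059,0,-0.0084]], twist=[[0,0,0],[0,0,0],[0,0,0],[0,0,0],[0,0,0],[0,0,0],[0,0,0],[0,0,0],[0,0,0],[0,0,0],[0,0,0],[0,0,0],[0,0,0],[0,0,0],[0,0,0],[0,0,0],[0,0,0],[0,0,0],[0,0,0],[0,0,0]])

```text
clock: 9.35
position: [0.6923, 0.1543, 0.226]
tool_rot: [3.138, -0.0, -3.141]
force: [4.4, 17.1, -17.9]
grip_width: 0.0152
finger_force: 59.8
```

>>> apply_moves(claw=[0.045,0.045,0.045,0.045,0.045,0.045,0.045,0.045,0.045,0.045,0.045,0.045,0.045,0.045,0.045,0.045], xyz=[[0,0,0],[0,0,0],[0,0,0],[0,0,-0.025],[0,0,-0.035],[0.034,0,0],[0.034,0,0],[0.034,0,0],[0.034,-0.03,0.02],[0.034,-0.04,0.02],[0,-0.04,0.02],[0,-0.04,0.02],[0,-0.04,0.02],[0,0,0.01],[0,0,0],[0,0,0]], twist=[[0,0,0],[0,0,0],[0,0,0],[0,0,0],[0,0,0],[0,0,0],[0,0,0],[0,0,0],[0,0,0],[0,0,0],[0,0,0],[0,0,0],[0,0,0],[0,0,0],[0,0,0],[0,0,0]])

```text
clock: 10.95
position: [0.5261, -0.0328, 0.1781]
tool_rot: [3.141, 0.001, 3.14]
force: [-0.1, 1.0, -0.1]
grip_width: 0.045
finger_force: 0.0
```

Run:
```python
from h import *
s=bot.observe(); print(s['position'],s['tool_rot'],s['force'])
f=bot.grab_frame('wrist'); 
cv2.imwrite('pics/f1.png',f['img'][:,:,::-1])
hsv=cv2.cvtColor(f['img'],cv2.COLOR_RGB2HSV); m=((hsv[:,:,1]>150)&((hsv[:,:,0]<5)|(hsv[:,:,0]>172))&(hsv[:,:,2]>60)).astype(np.uint8)
n,l,st,c=cv2.connectedComponentsWithStats(m)
for i in range(1,n):
    if st[i,4]>30: print(st[i],c[i],wat(f,*c[i],.055))
print(bot.find_in('wrist','hearth_grip'),bot.find_in('top','hearth_grip'))
t=bot.grab_frame('top')
cv2.imwrite('pics/f1b.png',np.hstack([cv2.resize(f['img'],(400,300)),cv2.resize(t['img'][70:214,150:342],(400,300))])[:,:,::-1])
```

```text
[ 0.52614913 -0.03280568  0.17808418] [3.14120285e+00 5.78709760e-04 3.13971625e+00] [-0.1434302   1.02032814 -0.12220409]
[266   8  16  14 173] [273.33526012  14.50867052] [ 0.37095154 -0.01737563  0.055     ]
[471  34   9  12  76] [474.98684211  39.81578947] [0.36464554 0.20180456 0.055     ]
[247 269  12  48 478] [252.85983264 292.82217573] [ 0.65095218 -0.03636655  0.055     ]
[{'position': [0.6905, -0.0242, 0.0265], 'score': 0.62}] [{'position': [0.7787, 0.0325, 0.0347], 'score': 0.63}]
```

View pics/f1b.png

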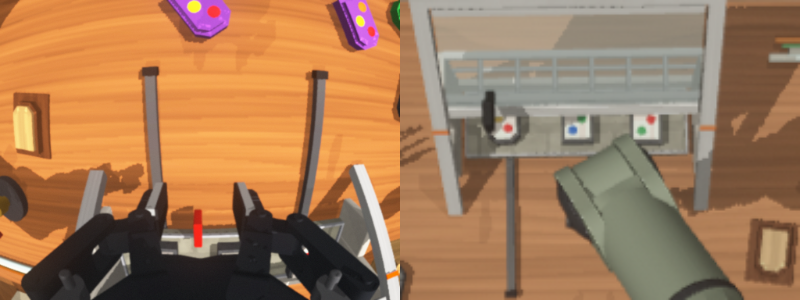

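>>> apply_moves(claw=[0.045,0.045,0.045,0.045,0.045,0.045,0.045,0.045,0.045,0.045,0.045,0.0,0.0,0.0,0.0,0.0], xyz=[[-0.027,-0.002,0.03],[-0.027,-0.0017,0.03],[0,0,0.04],[0,0,0.04],[0,0,0.012],[0,0,0],[0,0,0],[-0.0248,0,0.0066],[-0.0248,0,0.0066],[-0.0248,0,0.0066],[0,0,0],[0,0,0],[0,0,0],[0,0,0],[0,0,0],[0,0,0]], twist=[[0,0,0],[0,0,0],[0,0,0],[0,0,0],[0,0,0],[0,-0.13,0],[0,-0.13,0],[0,0,0],[0,0,0],[0,0,0],[0,0,0],[0,0,0],[0,0,0],[0,0,0],[0,0,0],[0,0,0]], force=50)

```text
clock: 12.75
position: [0.6585, -0.0365, 0.0243]
tool_rot: [-3.138, 0.244, 3.141]
force: [-4.1, 11.2, 5.8]
grip_width: 0.0115
finger_force: 49.4
```

>>> apply_moves(claw=[0.0,0.0,0.0,0.0,0.0,0.0,0.0,0.0,0.0,0.0,0.0,0.0,0.0], xyz=[[0.0166,0,-0.0042],[0.0166,0,-0.0042],[0.0166,0,-0.0042],[0.0166,0,-0.0042],[0.0166,0,-0.0042],[0.0166,0,-0.0042],[0.0166,0,-0.0042],[0.0166,0,-0.0042],[0.0166,0,-0.0042],[0.0166,0,-0.0042],[0.0166,0,-0.0042],[0.0166,0,-0.0042],[0,0,0]], twist=[[0,0,0],[0,0,0],[0,0,0],[0,0,0],[0,0,0],[0,0,0],[0,0,0],[0,0,0],[0,0,0],[0,0,0],[0,0,0],[0,0,0],[0,0,0]])

```text
clock: 14.05
position: [0.4533, -0.0392, 0.0252]
tool_rot: [-3.134, 0.245, 3.139]
force: [-1.7, -4.2, 14.3]
grip_width: 0.0114
finger_force: 56.8
```

>>> apply_moves(claw=[0.0,0.0,0.0], xyz=[[0.004,0,-0.001],[0.004,0,-0.001],[0,0,0]], twist=[[0,0,0],[0,0,0],[0,0,0]])

```text
clock: 14.35
position: [0.45, -0.0392, 0.0262]
tool_rot: [-3.133, 0.251, 3.138]
force: [34.7, -4.3, -14.9]
grip_width: 0.0112
finger_force: 50.4
```

>>> apply_moves(claw=[0.03,0.045,0.045,0.045,0.085,0.085,0.085,0.085,0.085,0.085,0.085,0.085,0.085], xyz=[[-0.003,0,0.001],[0,0,0],[-0.006,0,-0.024],[-0.011,0,-0.045],[-0.01,0,-0.04],[0,0,0],[0,0,0],[-0.02,0.015,-0.02],[-0.02,0.015,-0.02],[-0.02,0.015,-0.02],[-0.02,0.015,-0.02],[0,0,0],[0,0,0]], twist=[[0,0,0],[0,0,0],[0,0,0],[0,0,0],[0,0,0],[0,0.125,0],[0,0.125,0],[0,0,0],[0,0,0],[0,0,0],[0,0,0],[0,0,0],[0,0,0]])

```text
clock: 15.65
position: [0.5286, 0.0118, 0.1579]
tool_rot: [-3.098, 0.072, 3.128]
force: [-0.2, 0.2, -0.4]
grip_width: 0.0851
finger_force: 0.0
```

Run:
```python
from h import *
s=bot.observe(); print(s['position'],s['tool_rot'],s['force'])
f=bot.grab_frame('wrist'); im=rect(f,0.056,half=.2,n=600)
cv2.imwrite('pics/t1.png',im[:,:,::-1])
print(bed(.056,f=f))
hsv=cv2.cvtColor(f['img'],cv2.COLOR_RGB2HSV); m=((hsv[:,:,1]>150)&((hsv[:,:,0]<5)|(hsv[:,:,0]>172))&(hsv[:,:,2]>60)).astype(np.uint8)
n,l,st,c=cv2.connectedComponentsWithStats(m)
for i in range(1,n):
    if st[i,4]>200: print(st[i],c[i],wat(f,*c[i],.06))
```

```text
[0.52864539 0.0117931  0.15791871] [-3.09797275  0.07216293  3.12779465] [-0.2009183   0.1700063  -0.42021598]
[{'tool': (-9.1, 8.7), 'size': (45.4, 73.9), 'yaw': np.float64(3.1498), 't': -1.29, 'world': [0.5374, 0.0199]}, {'tool': (-8.0, -109.2), 'size': (41.5, 72.0), 'yaw': np.float64(3.1273), 't': 0.0, 'world': [0.5346, -0.098]}]
[ 189   77   25   52 1094] [200.09140768 101.94149909] [ 0.45935952 -0.03599966  0.06      ]
```

View pics/t1.png

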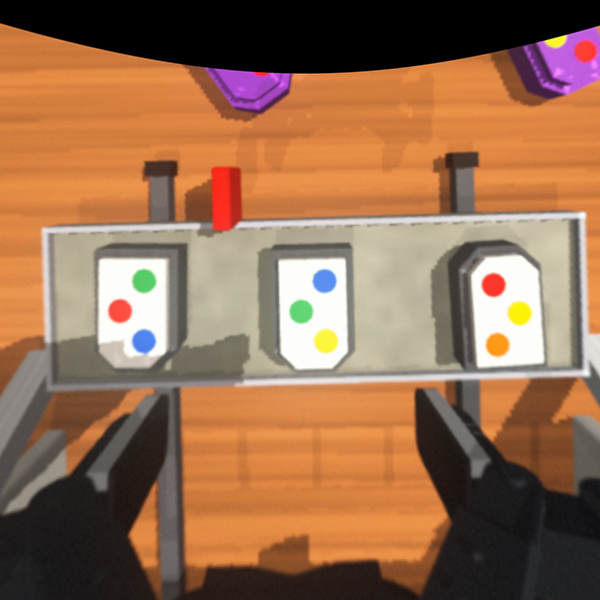

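The picture shows the hearth fully out with three white-bedded trays: the left and middle ones have square ends to the robot, and the right one in the picture (world +y) has its chamfers to the robot. The tool is still slightly tilted, so I work out the correction to level it and hover over the world +y tray.

```bash
cat >> h.py <<'E'
def go(x,y,z,yaw,Rt=None,p=None):
    "twist first (levelling to yaw), then shift in the new axes"
    s=bot.observe(); A=R.from_euler('xyz',s['tool_rot']) if Rt is None else Rt; B=R.from_euler('xyz',[np.pi,0,yaw])
    p=s['position'] if p is None else p
    print('twist',np.round((A.inv()*B).as_rotvec(),4),'then shift',np.round(B.inv().apply(np.array([x,y,z])-p),4),'| shift before twist',np.round(A.inv().apply(np.array([x,y,z])-p),4))
E
python3 -c "
from h import *
go(.525,.13,.181,np.pi)"
```

```text
twist [-0.0444  0.0709 -0.0158] then shift [ 0.0032  0.1187 -0.0235] | shift before twist [ 0.0032  0.1175 -0.029 ]
```

>>> apply_moves(claw=[0.085,0.085,0.085,0.085,0.085,0.085,0.085], xyz=[[0,0,0],[-0.0015,0.0335,-0.006],[-0.0015,0.0335,-0.006],[-0.0015,0.0335,-0.006],[-0.0015,0.0335,-0.006],[0,0,0],[0,0,0]], twist=[[-0.0444,0.0709,-0.0158],[0,0,0],[0,0,0],[0,0,0],[0,0,0],[0,0,0],[0,0,0]])

```text
clock: 16.4
position: [0.5344, 0.1454, 0.1814]
tool_rot: [-3.141, 0.0, -3.141]
force: [0.3, 0.5, -0.2]
grip_width: 0.0851
finger_force: 0.0
```

Run:
```python
from h import *
s=bot.observe(); print(s['position'],s['tool_rot'])
f=bot.grab_frame('wrist')
for t in (170,185): print(bed(.056,t,f=f))
```

```text
[0.53444676 0.14540995 0.18138755] [-3.14146978e+00  2.74433283e-05 -3.14072227e+00]
[{'tool': (-2.5, 4.5), 'size': (45.7, 74.2), 'yaw': np.float64(3.1944), 't': -3.05, 'world': [0.5371, 0.1491]}]
[{'tool': (-2.6, 4.5), 'size': (45.4, 73.6), 'yaw': np.float64(3.1937), 't': -3.01, 'world': [0.5372, 0.1491]}]
```

>>> apply_moves(claw=[0.085,0.085,0.085,0.085,0.085], xyz=[[0,0.0045,0],[0,0,0.02],[0,0,0.02],[0,0,0],[0,0,0]], twist=[[0,0,0],[0,0,-0.051],[0,0,0],[0,0,0],[0,0,0]])

```text
clock: 16.95
position: [0.5353, 0.1499, 0.1423]
tool_rot: [3.141, 0.001, -3.092]
force: [0.6, 0.1, 1.3]
grip_width: 0.0854
finger_force: 0.0
```

Run:
```python
from h import *
s=bot.observe(); print(s['position'],s['tool_rot'])
f=bot.grab_frame('wrist')
for t in (150,185,200): print(bed(.056,t,f=f))
for z in (.058,.060,.062,.064): print(z,bed(z,180,f=f))
im=rect(f,.056); cv2.imwrite('pics/t2.png',im[:,:,::-1])
print('u line',im[260,170:350:2,1].tolist()); print('v line',im[150:400:2,250,1].tolist())
```

```text
[0.53525308 0.14991957 0.14234165] [ 3.14088428e+00  5.73053122e-04 -3.09155243e+00]
[{'tool': (-1.7, -1.2), 'size': (45.5, 73.5), 'yaw': np.float64(-3.0914), 't': 0.0, 'world': [0.5374, 0.149]}]
[{'tool': (-1.8, -1.2), 'size': (44.5, 72.5), 'yaw': np.float64(-3.0914), 't': 0.0, 'world': [0.5374, 0.149]}]
[{'tool': (-1.8, -1.2), 'size': (44.5, 72.5), 'yaw': np.float64(-3.0914), 't': 0.0, 'world': [0.5374, 0.149]}]
0.058 [{'tool': (-1.0, -1.3), 'size': (44.5, 72.0), 'yaw': np.float64(-3.0914), 't': 0.0, 'world': [0.5366, 0.149]}]
0.06 [{'tool': (-0.2, -1.0), 'size': (44.0, 71.5), 'yaw': np.float64(-3.0914), 't': 0.0, 'world': [0.5359, 0.1492]}]
0.062 [{'tool': (0.5, -1.3), 'size': (43.5, 71.0), 'yaw': np.float64(-3.0914), 't': 0.0, 'world': [0.5351, 0.1489]}]
0.064 [{'tool': (1.0, -1.0), 'size': (43.0, 70.0), 'yaw': np.float64(-3.0914), 't': 0.0, 'world': [0.5346, 0.1491]}]
u line [172, 171, 172, 171, 172, 173, 154, 118, 112, 113, 112, 114, 114, 116, 114, 117, 115, 109, 92, 83, 85, 157, 246, 251, 252, 251, 252, 252, 252, 252, 252, 252, 252, 252, 251, 252, 251, 252, 251, 252, 251, 252, 252, 251, 247, 241, 238, 238, 238, 238, 238, 239, 239, 238, 239, 239, 239, 239, 239, 245, 250, 251, 251, 251, 251, 245, 196, 131, 119, 117, 127, 152, 175, 180, 180, 177, 177, 177, 176, 176, 178, 175, 175, 174, 180, 186, 185, 186, 185, 186]
v line [174, 182, 171, 166, 165, 164, 164, 162, 162, 162, 154, 122, 78, 74, 95, 110, 108, 105, 105, 120, 175, 237, 251, 251, 251, 251, 251, 251, 251, 251, 250, 238, 172, 100, 77, 78, 77, 75, 78, 80, 78, 79, 80, 79, 81, 119, 213, 250, 251, 252, 252, 252, 252, 252, 252, 251, 252, 252, 252, 252, 252, 252, 252, 252, 252, 252, 252, 252, 252, 252, 253, 242, 200, 164, 158, 158, 158, 157, 157, 157, 157, 156, 154, 153, 154, 166, 214, 246, 251, 252, 252, 251, 245, 208, 133, 118, 128, 131, 145, 184, 213, 218, 196, 148, 113, 106, 105, 103, 100, 98, 96, 96, 96, 95, 96, 96, 98, 96, 98, 98, 97, 97, 98, 99, 100]
```

>>> apply_moves(claw=[0.085,0.085,0.085,0.085,0.085,0.085,0.0,0.0,0.0,0.0,0.0], xyz=[[-0.0018,-0.0012,0.015],[0,0,0.03],[0,0,0.03],[0,0,0.025],[0,0,0.009],[0,0,0],[0,0,0],[0,0,0],[0,0,0],[0,0,0],[0,0,0]], twist=[[0,0,0],[0,0,0],[0,0,0],[0,0,0],[0,0,0],[0,0,0],[0,0,0],[0,0,0],[0,0,0],[0,0,0],[0,0,0]], force=40)

```text
clock: 18.1
position: [0.5382, 0.1495, 0.0346]
tool_rot: [3.14, 0.003, -3.091]
force: [-1.1, -1.0, 8.9]
grip_width: 0.055
finger_force: 41.0
```

>>> apply_moves(claw=[0.0,0.0,0.0,0.0,0.0,0.0], xyz=[[0,0,-0.02],[0,0,-0.03],[0,0,-0.04],[0,0,-0.04],[0,0,0],[0,0,0]], twist=[[0,0,0],[0,0,0],[0,0,0],[0,0,0],[0,0,0],[0,0,0]])

```text
clock: 18.7
position: [0.5376, 0.1489, 0.1641]
tool_rot: [3.141, 0.003, -3.091]
force: [-0.3, -0.6, -2.9]
grip_width: 0.055
finger_force: 44.3
```

Run:
```python
from h import *
s=bot.observe(); print(s['position'],s['tool_rot'])
f=bot.grab_frame('wrist'); z=s['position'][2]+.0214
for t in (150,185): print(bed(z,t,f=f))
im=rect(f,z,half=.065); cv2.imwrite('pics/held.png',im[:,:,::-1])
p=R.from_euler('xyz',[np.pi,0,s['tool_rot'][2]]).apply([0,0,0])+s['position']
go(.5065+.0008,-.3201,.15,3.006)
```

```text
[0.53759035 0.14888812 0.16410812] [ 3.14097888  0.00338989 -3.09126825]
[{'tool': (0.5, -0.2), 'size': (44.5, 74.0), 'yaw': np.float64(-3.091), 't': 0.0, 'world': [0.5365, 0.1485]}]
[]
twist [0.0004 0.0014 0.1862] then shift [-0.0339 -0.4686  0.013 ] | shift before twist [ 0.0534 -0.4667  0.0128]
```

View pics/held.png

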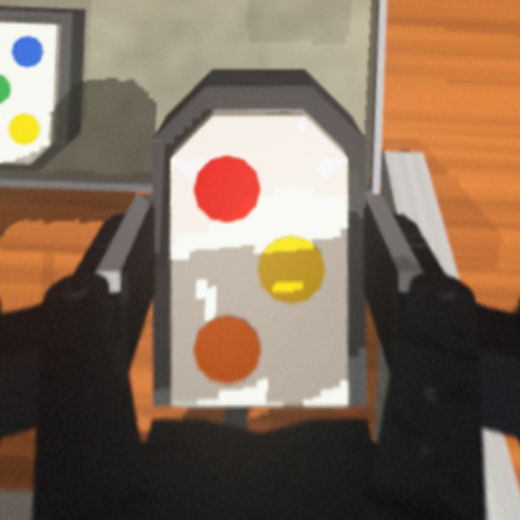

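>>> apply_moves(claw=[0.0,0.0,0.0,0.0,0.0,0.0,0.0,0.0,0.0,0.0,0.0,0.0,0.0,0.0,0.0,0.0], xyz=[[0,0,0],[0,0,0],[-0.0028,-0.039,0],[-0.0028,-0.039,0],[-0.0028,-0.039,0],[-0.0028,-0.039,0],[-0.0028,-0.039,0],[-0.0028,-0.039,0],[-0.0028,-0.039,0],[-0.0028,-0.039,0],[-0.0028,-0.039,0],[-0.0028,-0.039,0],[-0.0028,-0.039,0],[-0.0028,-0.039,0.013],[0,0,0],[0,0,0]], twist=[[0,0,0.093],[0,0,0.093],[0,0,0],[0,0,0],[0,0,0],[0,0,0],[0,0,0],[0,0,0],[0,0,0],[0,0,0],[0,0,0],[0,0,0],[0,0,0],[0,0,0],[0,0,0],[0,0,0]])

```text
clock: 20.35
position: [0.5064, -0.3193, 0.1479]
tool_rot: [3.139, -0.001, 3.005]
force: [0.2, 1.0, -2.2]
grip_width: 0.0547
finger_force: 44.3
```

Run:
```python
from h import *
s=bot.observe(); print(s['position'],s['tool_rot'])
go(.507,-.3201,.05,3.006)
```

```text
[ 0.50641103 -0.31930452  0.14787872] [ 3.13913225e+00 -1.38795646e-03  3.00507666e+00]
twist [ 0.0025 -0.0014 -0.0009] then shift [-0.0007 -0.0007  0.0979] | shift before twist [-0.0008 -0.0009  0.0979]
```

>>> apply_moves(claw=[0.0,0.0,0.0,0.0,0.0,0.0,0.0,0.0], xyz=[[-0.0007,-0.0007,0.02],[0,0,0.03],[0,0,0.03],[0,0,0.02],[0,0,0.013],[0,0,0.004],[0,0,0.004],[0,0,0.002]], twist=[[0.0025,-0.0014,-0.001],[0,0,0],[0,0,0],[0,0,0],[0,0,0],[0,0,0],[0,0,0],[0,0,0]])

```text
clock: 21.15
position: [0.5087, -0.32, 0.0272]
tool_rot: [-3.14, 0.003, 3.008]
force: [0.3, 0.1, -1.4]
grip_width: 0.055
finger_force: 44.2
```

>>> apply_moves(claw=[0.0,0.0,0.0], xyz=[[0,0,0.002],[0,0,0.001],[0,0,0]], twist=[[0,0,0],[0,0,0],[0,0,0]])

```text
clock: 21.45
position: [0.5086, -0.3202, 0.0247]
tool_rot: [-3.139, 0.003, 3.007]
force: [-3.2, 0.7, 9.7]
grip_width: 0.0549
finger_force: 45.5
```

>>> apply_moves(claw=[0.085,0.085,0.085,0.085,0.085,0.085,0.085,0.085,0.085,0.085], xyz=[[0,0,0],[0,0,0],[0,0,0],[0,0,0],[0,0,-0.02],[0,0,-0.04],[0,0,-0.04],[0,0,-0.045],[0,0,0],[0,0,0]], twist=[[0,0,0],[0,0,0],[0,0,0],[0,0,0],[0,0,0],[0,0,0],[0,0,0],[0,0,0],[0,0,0],[0,0,0]])

```text
clock: 22.45
position: [0.5081, -0.3201, 0.1695]
tool_rot: [-3.139, 0.004, 3.007]
force: [0.1, -0.9, -0.9]
grip_width: 0.0852
finger_force: 0.0
```

Run:
```python
from h import *
s=bot.observe(); print(s['position'],s['tool_rot'])
f=bot.grab_frame('wrist')
for t in (160,185): print(bed(.046,t,f=f))
cv2.imwrite('pics/st1.png',rect(f,.046)[:,:,::-1])
# other trays now (knock check) from top
print([(np.round(d['position'],3).tolist(),round(d['score'],2)) for d in bot.find_in('top','tray_a')])
go(.5374,.0205,.20,.0)
```

```text
[ 0.50812336 -0.32009495  0.16951503] [-3.13909933  0.003781    3.00722978]
[{'tool': (-0.2, -0.5), 'size': (46.0, 74.5), 'yaw': np.float64(3.0074), 't': 0.0, 'world': [0.5078, -0.3203]}]
[{'tool': (-0.2, -0.5), 'size': (45.0, 73.5), 'yaw': np.float64(3.0074), 't': 0.0, 'world': [0.5078, -0.3203]}]
[([0.443, 0.357, 0.027], 0.86), ([0.306, 0.344, 0.026], 0.74), ([0.719, -0.1, 0.057], 0.66), ([0.712, 0.021, 0.052], 0.65), ([0.348, -0.035, 0.027], 0.61), ([0.345, 0.212, 0.024], 0.59), ([0.714, 0.142, 0.055], 0.49)]
twist [1.6000e-03 1.7000e-03 3.0075e+00] then shift [ 0.03   -0.3401 -0.0322] | shift before twist [ 0.0157  0.3411 -0.0326]
```

>>> apply_moves(claw=[0.085,0.085,0.085,0.085,0.085,0.085,0.085,0.085,0.085,0.085,0.085,0.085,0.085,0.085,0.085,0.085,0.085,0.085,0.085,0.085], xyz=[[0.0017,0.0379,-0.0036],[0.0017,0.0379,-0.0036],[0.0017,0.0379,-0.0036],[0.0017,0.0379,-0.0036],[0.0017,0.0379,-0.0036],[0.0017,0.0379,-0.0036],[0.0017,0.0379,-0.0036],[0.0017,0.0379,-0.0036],[0.0017,0.0379,-0.0036],[0,0,0],[0,0,0],[0,0,0],[0,0,0],[0,0,0],[0,0,0],[0,0,0],[0,0,0],[0,0,0],[0,0,0],[0,0,0]], twist=[[0,0,0],[0,0,0],[0,0,0],[0,0,0],[0,0,0],[0,0,0],[0,0,0],[0,0,0],[0,0,0],[0,0,0.145],[0,0,0.145],[0,0,0.145],[0,0,0.145],[0,0,0.145],[0,0,0.145],[0,0,0.145],[0,0,0.145],[0,0,0.145],[0,0,0.145],[0,0,0.145]])

```text
clock: 24.55
position: [0.5378, 0.0204, 0.1993]
tool_rot: [3.141, 0.002, 1.407]
force: [-1.0, -0.9, 0.5]
grip_width: 0.0851
finger_force: 0.0
```

>>> apply_moves(claw=[0.085,0.085,0.085,0.085,0.085,0.085,0.085,0.085,0.085,0.085,0.085,0.085], xyz=[[0,0,0],[0,0,0],[0,0,0],[0,0,0],[0,0,0],[0,0,0],[0,0,0],[0,0,0],[0,0,0],[0,0,0],[0,0,0],[0,0,0]], twist=[[0,0,0.145],[0,0,0.145],[0,0,0.145],[0,0,0.145],[0,0,0.145],[0,0,0.145],[0,0,0.145],[0,0,0.145],[0,0,0.145],[0,0,0.1],[0,0,0],[0,0,0]])

```text
clock: 25.75
position: [0.538, 0.0205, 0.1998]
tool_rot: [3.139, -0.001, 0.011]
force: [0.4, 0.6, -0.1]
grip_width: 0.085
finger_force: 0.0
```

Run:
```python
from h import *
s=bot.observe(); print(s['position'],s['tool_rot'])
f=bot.grab_frame('wrist')
for t in (170,190): print(*bed(.056,t,f=f),sep='\n')
b=bed(.056,185,f=f)[0]; w=b['world']
go(w[0],w[1],.034,b['yaw'])
cv2.imwrite('pics/t3.png',rect(f,.056)[:,:,::-1])
```

```text
[0.5379922  0.02047196 0.19979754] [ 3.13936247e+00 -8.58181388e-04  1.11292792e-02]
{'tool': (-3.5, 113.0), 'size': (33.0, 74.0), 'yaw': np.float64(0.0108), 't': 0.0, 'world': [0.5358, -0.0926]}
{'tool': (0.0, 0.2), 'size': (45.5, 74.0), 'yaw': np.float64(0.0108), 't': 0.0, 'world': [0.5381, 0.0202]}
{'tool': (-3.2, 113.2), 'size': (32.5, 73.5), 'yaw': np.float64(0.0108), 't': 0.0, 'world': [0.536, -0.0928]}
{'tool': (0.0, 0.0), 'size': (45.0, 73.0), 'yaw': np.float64(0.0108), 't': 0.0, 'world': [0.5381, 0.0205]}
twist [ 0.002  -0.0012 -0.    ] then shift [-0.0033  0.1132  0.166 ] | shift before twist [-0.0035  0.1129  0.1662]
```

>>> apply_moves(claw=[0.085,0.085,0.085,0.085,0.085,0.085,0.085,0.0,0.0,0.0,0.0,0.0,0.0,0.0,0.0,0.0], xyz=[[0,0,0.035],[0,0,0.04],[0,0,0.04],[0,0,0.03],[0,0,0.015],[0,0,0.006],[0,0,0],[0,0,0],[0,0,0],[0,0,0],[0,0,0],[0,0,0],[0,0,-0.02],[0,0,-0.045],[0,0,-0.05],[0,0,-0.05]], twist=[[0.002,-0.0012,0],[0,0,0],[0,0,0],[0,0,0],[0,0,0],[0,0,0],[0,0,0],[0,0,0],[0,0,0],[0,0,0],[0,0,0],[0,0,0],[0,0,0],[0,0,0],[0,0,0],[0,0,0]])

```text
clock: 27.4
position: [0.538, 0.0203, 0.2021]
tool_rot: [-3.141, -0.001, 0.008]
force: [1.0, -0.0, -1.8]
grip_width: 0.0549
finger_force: 44.8
```

```bash
cat >> h.py <<'E'
def held():
    s=bot.observe(); print(s['position'],s['tool_rot'],s['grip_width'])
    f=bot.grab_frame('wrist'); z=s['position'][2]+.0214
    for t in (110,130,150): print(bed(z,t,f=f))
    return f,z
E
python3 - <<'E'
from h import *
f,z=held(); cv2.imwrite('pics/held2.png',rect(f,z,half=.065)[:,:,::-1])
go(.5078,-.3203,.19,3.007)
E
```

```text
[0.53796138 0.02028132 0.20207057] [-3.14125634e+00 -1.43042749e-03  7.75163947e-03] 0.05493319185594153
[{'tool': (94.7, 0.8), 'size': (48.2, 76.8), 'yaw': np.float64(-1.5565), 't': 89.59, 'world': [0.6358, 0.0203]}, {'tool': (108.7, 81.7), 'size': (38.0, 77.2), 'yaw': np.float64(-1.345), 't': 77.47, 'world': [0.6504, -0.0605]}]
[{'tool': (-5.2, -0.0), 'size': (45.2, 76.7), 'yaw': np.float64(0.0212), 't': -0.81, 'world': [0.5359, 0.0204]}, {'tool': (94.9, 0.5), 'size': (47.6, 76.3), 'yaw': np.float64(-1.5565), 't': 89.59, 'world': [0.636, 0.0206]}, {'tool': (113.0, 81.9), 'size': (31.1, 72.7), 'yaw': np.float64(-1.408), 't': 81.09, 'world': [0.6547, -0.0607]}]
[{'tool': (-5.2, 0.2), 'size': (44.5, 75.5), 'yaw': np.float64(0.0072), 't': 0.0, 'world': [0.5358, 0.0201]}]
twist [ 0.0161 -0.0033 -2.9998] then shift [-0.0127 -0.3421  0.0198] | shift before twist [-0.0359  0.3405  0.0189]
```

View pics/held2.png

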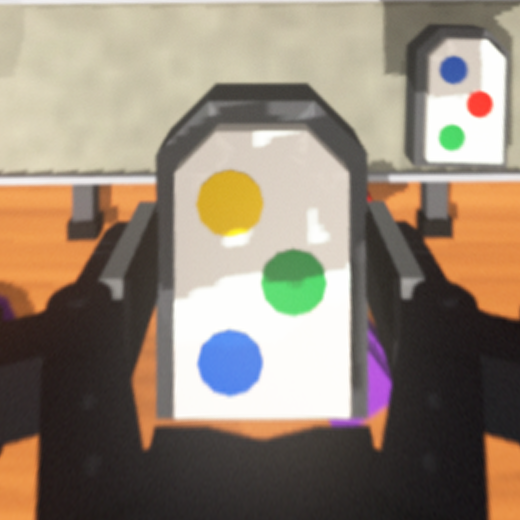

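The held tray sits about 3 mm further back in the hand than the first (bed v 123–418 against 108–407), so I'll place it with the tool at x ≈ 0.505.

>>> apply_moves(claw=[0.0,0.0,0.0,0.0,0.0,0.0,0.0,0.0,0.0,0.0,0.0,0.0,0.0,0.0,0.0,0.0,0.0,0.0,0.0,0.0], xyz=[[-0.0043,0.0378,0.001],[-0.0043,0.0378,0.001],[-0.0043,0.0378,0.001],[-0.0043,0.0378,0.001],[-0.0043,0.0378,0.001],[-0.0043,0.0378,0.001],[-0.0043,0.0378,0.001],[-0.0043,0.0378,0.001],[-0.0043,0.0378,0.001],[0,0,0],[0,0,0],[0,0,0],[0,0,0],[0,0,0],[0,0,0],[0,0,0],[0,0,0],[0,0,0],[0,0,0],[0,0,0]], twist=[[0,0,0],[0,0,0],[0,0,0],[0,0,0],[0,0,0],[0,0,0],[0,0,0],[0,0,0],[0,0,0],[0,0,-0.145],[0,0,-0.145],[0,0,-0.145],[0,0,-0.145],[0,0,-0.145],[0,0,-0.145],[0,0,-0.145],[0,0,-0.145],[0,0,-0.145],[0,0,-0.145],[0,0,-0.145]])

```text
clock: 29.45
position: [0.5021, -0.3203, 0.191]
tool_rot: [3.14, 0.0, 1.609]
force: [-1.2, -0.3, -2.7]
grip_width: 0.0548
finger_force: 44.8
```

>>> apply_moves(claw=[0.0,0.0,0.0,0.0,0.0,0.0,0.0,0.0,0.0,0.0,0.0,0.0], xyz=[[0,0,0],[0,0,0],[0,0,0],[0,0,0],[0,0,0],[0,0,0],[0,0,0],[0,0,0],[0,0,0],[0,0,0],[0,0,0],[0,0,0]], twist=[[0,0,-0.145],[0,0,-0.145],[0,0,-0.145],[0,0,-0.145],[0,0,-0.145],[0,0,-0.145],[0,0,-0.145],[0,0,-0.145],[0,0,-0.145],[0,0,-0.1],[0,0,0],[0,0,0]])

```text
clock: 30.65
position: [0.5021, -0.3203, 0.1907]
tool_rot: [3.142, 0.001, 3.004]
force: [-0.5, 0.2, -0.7]
grip_width: 0.0547
finger_force: 44.8
```

Run:
```python
from h import *
f,z=held()
go(.505,-.3203,.06,3.007)
```

```text
[ 0.50212597 -0.32032522  0.19070846] [3.14158802e+00 1.18444407e-03 3.00414618e+00] 0.05467792011084772
[]
[]
[{'tool': (1.0, -0.5), 'size': (44.0, 78.0), 'yaw': np.float64(3.0044), 't': 0.0, 'world': [0.5011, -0.3206]}, {'tool': (43.4, 96.8), 'size': (49.2, 73.5), 'yaw': np.float64(1.5849), 't': 81.33, 'world': [0.4725, -0.2184]}]
twist [-0.      0.0012 -0.0026] then shift [-0.0028  0.0003  0.1307] | shift before twist [-0.0026  0.0004  0.1307]
```

```bash
cat >> h.py <<'E'
def edges(im):
    "im: rect half=.065 n=520 (RGB): near, far transitions of bed in tool X mm on bead-free columns + deck edges"
    o=[]
    for cols in (slice(180,190),slice(330,342)):
        p=np.median(im[:,cols].min(2).astype(float),1); p=cv2.GaussianBlur(p.reshape(-1,1),(1,5),0).ravel(); g=np.gradient(p)
        o.append([(round((260-i)/4,1),int(g[i])) for i in range(60,470) if abs(g[i])>9 and abs(g[i])==abs(g[max(0,i-6):i+7]).max()])
    return o
E
python3 - <<'E'
from h import *
for n in ('held','held2'): print(n,*edges(cv2.imread(f'pics/{n}.png')[:,:,::-1]),sep='\n')
f=bot.grab_frame('wrist'); z=bot.observe()['position'][2]+.0214; im=rect(f,z,half=.065); cv2.imwrite('pics/held3.png',im[:,:,::-1]); print('now',*edges(im),sep='\n')
E
```

```text
held
[(40.8, -13), (29.2, 21), (0.2, -15), (-36.8, -18)]
[(40.0, -14), (28.8, 14), (6.0, -15), (-31.8, 12), (-36.5, -27)]
held2
[(36.5, -17), (24.5, 13), (-9.5, 10), (-39.8, -25)]
[(37.2, -19), (25.2, 14), (-2.2, 9), (-39.8, -26)]
now
[(28.0, 20), (-5.2, -9), (-37.0, -16)]
[(28.8, 12), (5.5, -9), (-37.0, -19)]
```

View pics/held3.png

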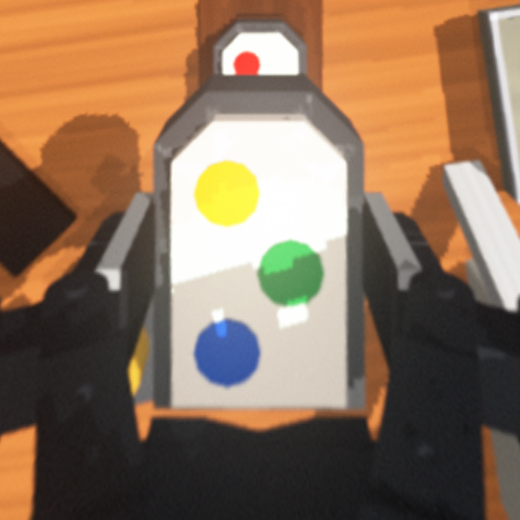

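>>> apply_moves(claw=[0.0,0.0,0.0,0.0,0.0,0.0,0.0], xyz=[[-0.0058,0.0008,0.02],[0,0,0.035],[0,0,0.035],[0,0,0.025],[0,0,0.015],[0,0,0],[0,0,0]], twist=[[0,0,0],[0,0,0],[0,0,0],[0,0,0],[0,0,0],[0,0,0],[0,0,0]])

```text
clock: 31.45
position: [0.5088, -0.3202, 0.0614]
tool_rot: [3.142, 0.002, 3.007]
force: [1.1, -0.5, -0.8]
grip_width: 0.055
finger_force: 44.8
```

>>> apply_moves(claw=[0.0,0.0,0.0,0.0,0.0], xyz=[[0,0,0.007],[0,0,0.004],[0,0,0.003],[0,0,0],[0,0,0]], twist=[[0,0,0],[0,0,0],[0,0,0],[0,0,0],[0,0,0]])

```text
clock: 31.95
position: [0.5082, -0.3201, 0.0465]
tool_rot: [3.141, 0.001, 3.007]
force: [0.1, 0.8, -1.3]
grip_width: 0.0545
finger_force: 44.8
```

>>> apply_moves(claw=[0.0,0.0,0.0,0.0], xyz=[[0,0,0.002],[0,0,0.001],[0,0,0],[0,0,0]], twist=[[0,0,0],[0,0,0],[0,0,0],[0,0,0]])

```text
clock: 32.35
position: [0.5085, -0.3202, 0.0457]
tool_rot: [-3.14, 0.002, 3.007]
force: [-13.2, 5.0, 40.4]
grip_width: 0.0547
finger_force: 49.4
```

>>> apply_moves(claw=[0.085,0.085,0.085,0.085,0.085,0.085,0.085,0.085,0.085,0.085,0.085], xyz=[[0,0,-0.001],[0,0,0],[0,0,0],[0,0,0],[0,0,-0.02],[0,0,-0.04],[0,0,-0.04],[0,0,-0.045],[0,0,0],[0,0,0],[0,0,0]], twist=[[0,0,0],[0,0,0],[0,0,0],[0,0,0],[0,0,0],[0,0,0],[0,0,0],[0,0,0],[0,0,0],[0,0,0],[0,0,0]])

```text
clock: 33.45
position: [0.5076, -0.32, 0.1885]
tool_rot: [3.141, -0.0, 3.007]
force: [-0.2, 0.2, -1.0]
grip_width: 0.0848
finger_force: 0.0
```

Run:
```python
from h import *
s=bot.observe(); print(s['position'],s['tool_rot'])
f=bot.grab_frame('wrist')
print(bed(.066,170,f=f)); cv2.imwrite('pics/st2.png',rect(f,.066)[:,:,::-1])
t=bot.grab_frame('top'); cv2.imwrite('pics/top2.png',t['img'][:,:,::-1])
print([(np.round(d['position'],3).tolist(),round(d['score'],2)) for d in bot.find_in('top','tray_a')])
go(.5365,-.098,.20,.0)
```

```text
[ 0.50757574 -0.32003871  0.1884723 ] [ 3.14082161e+00 -3.43629553e-04  3.00748796e+00]
[{'tool': (-2.5, -0.2), 'size': (45.5, 74.0), 'yaw': np.float64(3.0076), 't': 0.0, 'world': [0.51, -0.3205]}]
[([0.345, 0.21, 0.025], 0.92), ([0.306, 0.344, 0.024], 0.7), ([0.532, -0.103, 0.059], 0.64), ([0.67, -0.436, 0.162], 0.63), ([0.445, 0.356, 0.027], 0.62), ([0.49, -0.316, 0.065], 0.59), ([0.35, -0.035, 0.024], 0.59)]
twist [-7.0000e-04 -1.9000e-03  3.0077e+00] then shift [ 0.0288 -0.2219 -0.0117] | shift before twist [ 0.0011  0.2238 -0.0114]
```

>>> apply_moves(claw=[0.085,0.085,0.085,0.085,0.085,0.085,0.085,0.085,0.085,0.085,0.085,0.085,0.085,0.085,0.085,0.085,0.085,0.085,0.085,0.085], xyz=[[0.0002,0.0373,-0.0019],[0.0002,0.0373,-0.0019],[0.0002,0.0373,-0.0019],[0.0002,0.0373,-0.0019],[0.0002,0.0373,-0.0019],[0.0002,0.0373,-0.0019],[0,0,0],[0,0,0],[0,0,0],[0,0,0],[0,0,0],[0,0,0],[0,0,0],[0,0,0],[0,0,0],[0,0,0],[0,0,0],[0,0,0],[0,0,0],[0,0,0]], twist=[[0,0,0],[0,0,0],[0,0,0],[0,0,0],[0,0,0],[0,0,0],[0,0,0.145],[0,0,0.145],[0,0,0.145],[0,0,0.145],[0,0,0.145],[0,0,0.145],[0,0,0.145],[0,0,0.145],[0,0,0.145],[0,0,0.145],[0,0,0.145],[0,0,0.145],[0,0,0.145],[0,0,0.145]])

```text
clock: 35.6
position: [0.5366, -0.098, 0.2003]
tool_rot: [-3.141, -0.0, 0.972]
force: [-0.6, 0.2, -0.5]
grip_width: 0.0849
finger_force: 0.0
```

>>> apply_moves(claw=[0.085,0.085,0.085,0.085,0.085,0.085,0.085,0.085,0.085,0.085], xyz=[[0,0,0],[0,0,0],[0,0,0],[0,0,0],[0,0,0],[0,0,0],[0,0,0],[0,0,0],[0,0,0],[0,0,0]], twist=[[0,0,0.145],[0,0,0.145],[0,0,0.145],[0,0,0.145],[0,0,0.145],[0,0,0.145],[0,0,0.108],[0,0,0],[0,0,0],[0,0,0]])

```text
clock: 36.6
position: [0.5367, -0.0981, 0.2007]
tool_rot: [-3.141, -0.001, 0.002]
force: [-0.2, -2.0, -0.4]
grip_width: 0.0849
finger_force: 0.0
```

Run:
```python
from h import *
s=bot.observe(); print(s['position'],s['tool_rot'])
f=bot.grab_frame('wrist')
for t in (180,195): print(*bed(.056,t,f=f),sep='\n')
b=bed(.056,190,f=f)[0]; w=b['world']
go(w[0],w[1],.0345,b['yaw'])
```

```text
[ 0.53674132 -0.09813397  0.20067808] [-3.14132879e+00 -5.83903260e-04  2.42340754e-03]
{'tool': (-0.5, 2.1), 'size': (45.7, 73.8), 'yaw': np.float64(-0.0112), 't': 0.73, 'world': [0.5362, -0.1003]}
{'tool': (3.0, 48.4), 'size': (34.5, 85.9), 'yaw': np.float64(-0.0278), 't': 1.68, 'world': [0.5398, -0.1466]}
{'tool': (-0.7, 2.1), 'size': (45.3, 73.4), 'yaw': np.float64(-0.0165), 't': 1.04, 'world': [0.5361, -0.1003]}
twist [-0.0003 -0.0008  0.    ] then shift [-0.0085 -0.0457  0.1663] | shift before twist [-0.0086 -0.0457  0.1663]
```

>>> apply_moves(claw=[0.085,0.085,0.085,0.085,0.085,0.085,0.085,0.0,0.0,0.0,0.0,0.0,0.0,0.0,0.0,0.0,0.0,0.0,0.0], xyz=[[-0.0006,0.0021,0.035],[0,0,0.04],[0,0,0.04],[0,0,0.03],[0,0,0.015],[0,0,0.006],[0,0,0],[0,0,0],[0,0,0],[0,0,0],[0,0,0],[0,0,0],[0,0,-0.02],[0,0,-0.045],[0,0,-0.05],[0,0,-0.05],[0,0,0],[0,0,0],[0,0,0]], twist=[[0,0,0.016],[0,0,0],[0,0,0],[0,0,0],[0,0,0],[0,0,0],[0,0,0],[0,0,0],[0,0,0],[0,0,0],[0,0,0],[0,0,0],[0,0,0],[0,0,0],[0,0,0],[0,0,0],[0,0,0],[0,0,0],[0,0,0]])

```text
clock: 38.55
position: [0.5357, -0.1002, 0.1994]
tool_rot: [-3.141, -0.0, -0.016]
force: [0.4, 0.4, -2.0]
grip_width: 0.0544
finger_force: 44.9
```

Run:
```python
from h import *
s=bot.observe()
f=bot.grab_frame('wrist'); z=s['position'][2]+.0214; im=rect(f,z,half=.065); cv2.imwrite('pics/held4.png',im[:,:,::-1]); print('now',*edges(im),sep='\n')
go(.509,-.3205,.20,3.007)
```

```text
now
[(40.2, -16), (28.2, 13), (-4.8, 11), (-35.8, -25)]
[(40.8, -18), (28.8, 15), (3.2, 10), (-35.8, -25)]
twist [-1.1000e-03 -5.0000e-04 -3.0233e+00] then shift [-0.0032 -0.2219 -0.001 ] | shift before twist [-0.023   0.2207 -0.0011]
```

>>> apply_moves(claw=[0.0,0.0,0.0,0.0,0.0,0.0,0.0,0.0,0.0,0.0,0.0,0.0,0.0,0.0,0.0,0.0,0.0,0.0,0.0,0.0], xyz=[[-0.0037,0.0368,0],[-0.0037,0.0368,0],[-0.0037,0.0368,0],[-0.0037,0.0368,0],[-0.0037,0.0368,0],[-0.0037,0.0368,0],[0,0,0],[0,0,0],[0,0,0],[0,0,0],[0,0,0],[0,0,0],[0,0,0],[0,0,0],[0,0,0],[0,0,0],[0,0,0],[0,0,0],[0,0,0],[0,0,0]], twist=[[0,0,0],[0,0,0],[0,0,0],[0,0,0],[0,0,0],[0,0,0],[0,0,-0.145],[0,0,-0.145],[0,0,-0.145],[0,0,-0.145],[0,0,-0.145],[0,0,-0.145],[0,0,-0.145],[0,0,-0.145],[0,0,-0.145],[0,0,-0.145],[0,0,-0.145],[0,0,-0.145],[0,0,-0.145],[0,0,-0.145]])

```text
clock: 40.6
position: [0.5099, -0.3204, 0.1984]
tool_rot: [3.142, -0.002, 2.02]
force: [-0.1, -0.5, -2.2]
grip_width: 0.055
finger_force: 44.9
```

>>> apply_moves(claw=[0.0,0.0,0.0,0.0,0.0,0.0,0.0,0.0,0.0,0.0], xyz=[[0,0,0],[0,0,0],[0,0,0],[0,0,0],[0,0,0],[0,0,0],[0,0,0],[0,0,0],[0,0,0],[0,0,0]], twist=[[0,0,-0.145],[0,0,-0.145],[0,0,-0.145],[0,0,-0.145],[0,0,-0.145],[0,0,-0.145],[0,0,-0.123],[0,0,0],[0,0,0],[0,0,0]])

```text
clock: 41.6
position: [0.5103, -0.3206, 0.1994]
tool_rot: [3.141, 0.0, 3.003]
force: [0.5, -0.4, -2.0]
grip_width: 0.0549
finger_force: 44.9
```

Run:
```python
from h import *
s=bot.observe(); print(s['tool_rot'])
f=bot.grab_frame('wrist'); z=s['position'][2]+.0214; im=rect(f,z,half=.065); print('now',*edges(im),sep='\n')
go(.5098,-.3205,.083,3.007)
```

```text
[3.14077466e+00 3.82894380e-04 3.00348291e+00]
now
[(28.0, 20), (-36.0, -16)]
[(28.8, 14), (-36.5, -19)]
twist [ 0.0005  0.0007 -0.0028] then shift [0.0005 0.     0.1166] | shift before twist [ 0.0006 -0.      0.1166]
```

>>> apply_moves(claw=[0.0,0.0,0.0,0.0,0.0,0.0,0.0], xyz=[[0.0005,0,0.02],[0,0,0.035],[0,0,0.035],[0,0,0.02],[0,0,0.006],[0,0,0],[0,0,0]], twist=[[0,0,-0.003],[0,0,0],[0,0,0],[0,0,0],[0,0,0],[0,0,0],[0,0,0]])

```text
clock: 42.35
position: [0.5107, -0.3208, 0.085]
tool_rot: [-3.141, 0.002, 3.009]
force: [-0.8, 0.3, -1.0]
grip_width: 0.0548
finger_force: 44.8
```

>>> apply_moves(claw=[0.0,0.0,0.0,0.0,0.0], xyz=[[0,0,0.007],[0,0,0.004],[0,0,0.004],[0,0,0],[0,0,0]], twist=[[0,0,0],[0,0,0],[0,0,0],[0,0,0],[0,0,0]])

```text
clock: 42.85
position: [0.51, -0.3206, 0.0688]
tool_rot: [3.141, 0.001, 3.009]
force: [0.2, 0.0, -1.9]
grip_width: 0.0548
finger_force: 44.9
```

>>> apply_moves(claw=[0.0,0.0,0.0,0.0], xyz=[[0,0,0.002],[0,0,0.002],[0,0,0],[0,0,0]], twist=[[0,0,0],[0,0,0],[0,0,0],[0,0,0]])

```text
clock: 43.25
position: [0.5103, -0.3207, 0.0662]
tool_rot: [-3.141, 0.002, 3.009]
force: [-7.8, 2.8, 22.5]
grip_width: 0.0545
finger_force: 47.5
```

>>> apply_moves(claw=[0.085,0.085,0.085,0.085,0.085,0.085,0.085,0.085,0.085,0.085,0.085], xyz=[[0,0,-0.001],[0,0,0],[0,0,0],[0,0,0],[0,0,-0.02],[0,0,-0.04],[0,0,-0.04],[0,0,-0.045],[0,0,0],[0,0,0],[0,0,0]], twist=[[0,0,0],[0,0,0],[0,0,0],[0,0,0],[0,0,0],[0,0,0],[0,0,0],[0,0,0],[0,0,0],[0,0,0],[0,0,0]])

```text
clock: 44.35
position: [0.5093, -0.3206, 0.2099]
tool_rot: [3.141, -0.0, 3.009]
force: [-0.9, -0.5, -0.1]
grip_width: 0.0852
finger_force: 0.0
```

Run:
```python
from h import *
s=bot.observe(); print(s['position'],s['tool_rot'])
f=bot.grab_frame('wrist')
print(bed(.086,170,f=f))
t=bot.grab_frame('top'); cv2.imwrite('pics/top3.png',t['img'][:,:,::-1])
print([(np.round(d['position'],3).tolist(),round(d['score'],2)) for d in bot.find_in('top','tray_a')])
go(.446,.356,.20,-.16)
```

```text
[ 0.5093476  -0.32055778  0.20987095] [ 3.14082049e+00 -3.56938773e-04  3.00943648e+00]
[{'tool': (-2.2, -0.2), 'size': (45.5, 73.5), 'yaw': np.float64(3.0095), 't': 0.0, 'world': [0.5115, -0.321]}]
[([0.308, 0.342, 0.025], 0.77), ([0.5, -0.319, 0.088], 0.76), ([0.346, 0.207, 0.024], 0.72), ([0.347, -0.034, 0.024], 0.71)]
twist [ 8.0000e-04  1.9000e-03 -3.1134e+00] then shift [-0.1705 -0.6576  0.0098] | shift before twist [0.1519 0.6621 0.0107]
```

>>> apply_moves(claw=[0.085,0.085,0.085,0.085,0.085,0.085,0.085,0.085,0.085,0.085,0.085,0.085,0.085,0.085,0.085,0.085,0.085,0.085,0.085,0.085], xyz=[[0.0089,0.0389,0],[0.0089,0.0389,0],[0.0089,0.0389,0],[0.0089,0.0389,0],[0.0089,0.0389,0],[0.0089,0.0389,0],[0.0089,0.0389,0],[0.0089,0.0389,0],[0.0089,0.0389,0],[0.0089,0.0389,0],[0.0089,0.0389,0],[0.0089,0.0389,0],[0.0089,0.0389,0],[0.0089,0.0389,0],[0.0089,0.0389,0],[0.0089,0.0389,0],[0.0089,0.0389,0],[0,0,0],[0,0,0],[0,0,0]], twist=[[0,0,0],[0,0,0],[0,0,0],[0,0,0],[0,0,0],[0,0,0],[0,0,0],[0,0,0],[0,0,0],[0,0,0],[0,0,0],[0,0,0],[0,0,0],[0,0,0],[0,0,0],[0,0,0],[0,0,0],[0,0,0.145],[0,0,0.145],[0,0,0.145]])

```text
clock: 46.5
position: [0.4465, 0.3551, 0.2101]
tool_rot: [-3.141, -0.0, 2.569]
force: [-0.8, 0.3, -0.3]
grip_width: 0.0847
finger_force: 0.0
```

>>> apply_moves(claw=[0.085,0.085,0.085,0.085,0.085,0.085,0.085,0.085,0.085,0.085,0.085,0.085,0.085,0.085,0.085,0.085,0.085,0.085], xyz=[[0,0,0],[0,0,0],[0,0,0],[0,0,0],[0,0,0],[0,0,0],[0,0,0],[0,0,0],[0,0,0],[0,0,0],[0,0,0],[0,0,0],[0,0,0],[0,0,0],[0,0,0],[0,0,0],[0,0,0],[0,0,0]], twist=[[0,0,0.145],[0,0,0.145],[0,0,0.145],[0,0,0.145],[0,0,0.145],[0,0,0.145],[0,0,0.145],[0,0,0.145],[0,0,0.145],[0,0,0.145],[0,0,0.145],[0,0,0.145],[0,0,0.145],[0,0,0.145],[0,0,0.145],[0,0,0.145],[0,0,0],[0,0,0]])

```text
clock: 48.3
position: [0.4467, 0.3549, 0.2105]
tool_rot: [3.141, -0.0, 0.259]
force: [0.0, -0.3, -0.2]
grip_width: 0.0849
finger_force: 0.0
```

Run:
```python
from h import *
s=bot.observe(); print(s['position'],s['tool_rot'],s['qpos'])
f=bot.grab_frame('wrist')
for t in (190,205): print(*bed(.026,t,f=f),sep='\n')
cv2.imwrite('pics/d1.png',rect(f,.026,half=.15,n=600)[:,:,::-1])
t=bot.grab_frame('top'); cv2.imwrite('pics/top4.png',t['img'][:,:,::-1])
```

```text
[0.44671541 0.35491586 0.2105186 ] [ 3.14109120e+00 -4.53423193e-04  2.59436044e-01] [-0.66012776  0.46132016 -0.15880785  1.76345159  0.0891825   0.92363627
 -2.16778343]
{'tool': (4.1, -2.4), 'size': (45.2, 73.1), 'yaw': np.float64(-0.2046), 't': 26.57, 'world': [0.4502, 0.3583]}
{'tool': (4.1, -2.4), 'size': (44.7, 72.7), 'yaw': np.float64(-0.2046), 't': 26.57, 'world': [0.4502, 0.3583]}
```

>>> apply_moves(claw=[0.085,0.085,0.085,0.085,0.085,0.085,0.085,0.085,0.085,0.085,0.085,0.085,0.085,0.085,0.085,0.085,0.085,0.085,0.085,0.085], xyz=[[0,0,0.02],[0,0,0.02],[0,0,0],[0,0,0],[0,0,0],[0,0,0],[0,0,0],[0,0,0],[0,0,0],[0,0,0],[0,0,0],[0,0,0],[0,0,0],[0,0,0],[0,0,0],[0,0,0],[0,0,0],[0,0,0],[0,0,0],[0,0,0]], twist=[[0,0,-0.145],[0,0,-0.145],[0,0,-0.145],[0,0,-0.145],[0,0,-0.145],[0,0,-0.145],[0,0,-0.145],[0,0,-0.145],[0,0,-0.145],[0,0,-0.145],[0,0,-0.145],[0,0,-0.145],[0,0,-0.145],[0,0,-0.145],[0,0,-0.145],[0,0,-0.145],[0,0,-0.145],[0,0,-0.145],[0,0,-0.1],[0,0,0]])

```text
clock: 50.4
position: [0.4472, 0.3546, 0.1708]
tool_rot: [3.141, 0.0, 2.968]
force: [0.7, -1.0, -0.9]
grip_width: 0.0849
finger_force: 0.0
```

>>> apply_moves(claw=[0.085,0.085], xyz=[[0,0,0],[0,0,0]], twist=[[0,0,0],[0,0,0]])

```text
clock: 50.6
position: [0.4471, 0.3548, 0.171]
tool_rot: [3.141, 0.001, 2.963]
force: [0.7, 0.4, -0.1]
grip_width: 0.0851
finger_force: 0.0
```

Run:
```python
from h import *
s=bot.observe(); print(s['position'],s['tool_rot'])
f=bot.grab_frame('wrist')
for t in (160,175,190,205): print(*bed(.026,t,f=f),sep='\n')
cv2.imwrite('pics/d2.png',rect(f,.026,half=.13,n=520)[:,:,::-1])
b=bed(.026,190,f=f)[0]; go(*b['world'],.15,b['yaw'])
```

```text
[0.4470863  0.35481418 0.17098982] [3.14112820e+00 1.08844275e-03 2.96255884e+00]
{'tool': (-2.2, 3.5), 'size': (46.1, 74.3), 'yaw': np.float64(2.9413), 't': 1.25, 'world': [0.4499, 0.3579]}
{'tool': (113.2, -30.8), 'size': (33.5, 75.5), 'yaw': np.float64(4.5339), 't': -90.0, 'world': [0.3301, 0.3447]}
{'tool': (-2.2, 3.5), 'size': (45.4, 73.9), 'yaw': np.float64(2.9413), 't': 1.25, 'world': [0.4498, 0.3579]}
{'tool': (113.5, -30.8), 'size': (33.0, 74.5), 'yaw': np.float64(4.5339), 't': -90.0, 'world': [0.3299, 0.3448]}
{'tool': (-2.2, 3.5), 'size': (45.1, 73.4), 'yaw': np.float64(2.9384), 't': 1.41, 'world': [0.4498, 0.358]}
{'tool': (-2.2, 3.6), 'size': (45.0, 72.9), 'yaw': np.float64(2.9372), 't': 1.48, 'world': [0.4499, 0.358]}
twist [0.0004 0.0012 0.0247] then shift [-0.0021  0.0036  0.021 ] | shift before twist [-0.0021  0.0036  0.021 ]
```

View pics/d2.png

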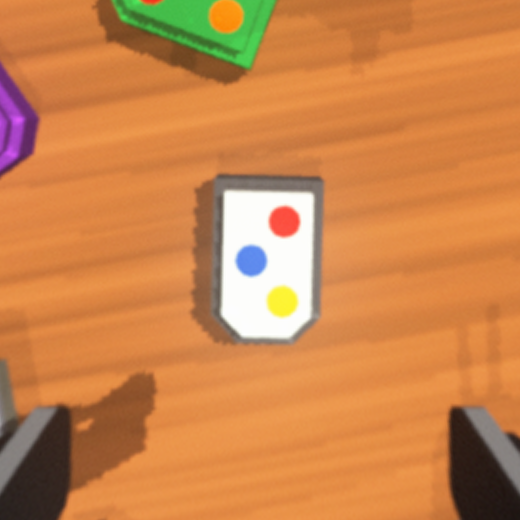

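The tray in view is white-bedded with its square end to the robot. The bed is centred at (265,265), and the green and purple look-alikes lie well clear of the fingers. I grasp it.

>>> apply_moves(claw=[0.085,0.085,0.085,0.085,0.085,0.085,0.085,0.085,0.0,0.0,0.0,0.0,0.0,0.0], xyz=[[-0.0022,0.0036,0.03],[0,0,0.04],[0,0,0.04],[0,0,0.03],[0,0,0.015],[0,0,0.007],[0,0,0.003],[0,0,0],[0,0,0],[0,0,0],[0,0,0],[0,0,0],[0,0,0],[0,0,0]], twist=[[0,0.0012,0.0245],[0,0,0],[0,0,0],[0,0,0],[0,0,0],[0,0,0],[0,0,0],[0,0,0],[0,0,0],[0,0,0],[0,0,0],[0,0,0],[0,0,0],[0,0,0]])

```text
clock: 52.05
position: [0.4503, 0.3583, 0.007]
tool_rot: [3.14, 0.001, 2.94]
force: [-1.1, -3.0, 11.6]
grip_width: 0.0548
finger_force: 40.4
```

>>> apply_moves(claw=[0.0,0.0,0.0,0.0,0.0,0.0,0.0,0.0,0.0], xyz=[[0,0,-0.02],[0,0,-0.04],[0,0,-0.045],[0,0,-0.045],[0,0,-0.045],[0,0,0],[0,0,0],[0,0,0],[0,0,0]], twist=[[0,0,0],[0,0,0],[0,0,0],[0,0,0],[0,0,0],[0,0,0],[0,0,0],[0,0,0],[0,0,0]])

```text
clock: 52.95
position: [0.4495, 0.3576, 0.1998]
tool_rot: [-3.141, -0.002, 2.94]
force: [0.9, -1.1, -1.6]
grip_width: 0.0548
finger_force: 44.8
```

Run:
```python
from h import *
s=bot.observe();print(s['position'],s['tool_rot'])
f=bot.grab_frame('wrist'); z=s['position'][2]+.0205; im=rect(f,z,half=.065); cv2.imwrite('pics/held5.png',im[:,:,::-1]); print('now',*edges(im),sep='\n')
go(.509,-.3205,.20,-.133)
```

```text
[0.44946041 0.35757176 0.19980196] [-3.14063338e+00 -1.51609532e-03  2.94015551e+00]
now
[(36.5, 15), (-8.5, -10), (-28.0, -14)]
[(38.2, 15), (36.5, 15), (5.0, -10), (-27.0, -15)]
twist [-2.5000e-03  1.1000e-03  3.0732e+00] then shift [ 1.489e-01  6.643e-01 -1.000e-04] | shift before twist [-1.940e-01 -6.526e-01  1.000e-04]
```

>>> apply_moves(claw=[0.0,0.0,0.0,0.0,0.0,0.0,0.0,0.0,0.0,0.0,0.0,0.0,0.0,0.0,0.0,0.0,0.0,0.0,0.0,0.0], xyz=[[-0.01147,-0.0384,0],[-0.01147,-0.0384,0],[-0.01147,-0.0384,0],[-0.01147,-0.0384,0],[-0.01147,-0.0384,0],[-0.01147,-0.0384,0],[-0.01147,-0.0384,0],[-0.01147,-0.0384,0],[-0.01147,-0.0384,0],[-0.01147,-0.0384,0],[-0.01147,-0.0384,0],[-0.01147,-0.0384,0],[-0.01147,-0.0384,0],[-0.01147,-0.0384,0],[-0.01147,-0.0384,0],[-0.01147,-0.0384,0],[-0.01147,-0.0384,0],[0,0,0],[0,0,0],[0,0,0]], twist=[[0,0,0],[0,0,0],[0,0,0],[0,0,0],[0,0,0],[0,0,0],[0,0,0],[0,0,0],[0,0,0],[0,0,0],[0,0,0],[0,0,0],[0,0,0],[0,0,0],[0,0,0],[0,0,0],[0,0,0],[0,0,0.145],[0,0,0.145],[0,0,0.145]])

```text
clock: 55.0
position: [0.5099, -0.3206, 0.1996]
tool_rot: [3.141, -0.002, 2.499]
force: [0.2, 1.1, -1.7]
grip_width: 0.0547
finger_force: 44.8
```

>>> apply_moves(claw=[0.0,0.0,0.0,0.0,0.0,0.0,0.0,0.0,0.0,0.0,0.0,0.0,0.0,0.0,0.0,0.0,0.0,0.0,0.0,0.0], xyz=[[0,0,0],[0,0,0],[0,0,0],[0,0,0],[0,0,0],[0,0,0],[0,0,0],[0,0,0],[0,0,0],[0,0,0],[0,0,0],[0,0,0],[0,0,0],[0,0,0],[0,0,0],[0,0,0],[0,0,0],[0,0,0],[0,0,0],[0,0,0]], twist=[[0,0,0.145],[0,0,0.145],[0,0,0.145],[0,0,0.145],[0,0,0.145],[0,0,0.145],[0,0,0.145],[0,0,0.145],[0,0,0.145],[0,0,0.145],[0,0,0.145],[0,0,0.145],[0,0,0.145],[0,0,0.145],[0,0,0.145],[0,0,0.145],[0,0,0.145],[0,0,0.145],[0,0,0.028],[0,0,0]])

```text
clock: 57.0
position: [0.5102, -0.3203, 0.2001]
tool_rot: [-3.141, 0.001, -0.13]
force: [0.8, 1.0, -2.0]
grip_width: 0.0546
finger_force: 44.8
```

Run:
```python
from h import *
s=bot.observe();print(s['position'],s['tool_rot'])
f=bot.grab_frame('wrist'); z=s['position'][2]+.0205; im=rect(f,z,half=.065); print('now',*edges(im),sep='\n')
go(.5103,-.3208,.103,-.1326)
```

```text
[ 0.51018807 -0.3202874   0.20006136] [-3.14105871e+00  1.16662034e-03 -1.29759353e-01]
now
[(45.0, 13), (37.5, 15), (-27.2, -16)]
[(37.2, 16), (-27.2, -19)]
twist [-0.0005  0.0009  0.0037] then shift [0.0002 0.0004 0.0972] | shift before twist [0.0002 0.0004 0.0972]
```

>>> apply_moves(claw=[0.0,0.0,0.0,0.0,0.0,0.0,0.0], xyz=[[0,0.0004,0.02],[0,0,0.03],[0,0,0.03],[0,0,0.015],[0,0,0.005],[0,0,0],[0,0,0]], twist=[[0,0,0.003],[0,0,0],[0,0,0],[0,0,0],[0,0,0],[0,0,0],[0,0,0]])

```text
clock: 57.75
position: [0.5107, -0.3214, 0.1018]
tool_rot: [3.142, -0.001, -0.136]
force: [0.2, -0.3, -0.9]
grip_width: 0.0548
finger_force: 44.7
```

>>> apply_moves(claw=[0.0,0.0,0.0,0.0,0.0], xyz=[[0,0,0.004],[0,0,0.004],[0,0,0.002],[0,0,0],[0,0,0]], twist=[[0,0,0],[0,0,0],[0,0,0],[0,0,0],[0,0,0]])

```text
clock: 58.25
position: [0.5101, -0.3209, 0.0906]
tool_rot: [-3.141, 0.0, -0.136]
force: [-0.5, 0.4, -2.3]
grip_width: 0.0551
finger_force: 44.7
```

>>> apply_moves(claw=[0.0,0.0,0.0,0.0,0.0], xyz=[[0,0,0.002],[0,0,0.0015],[0,0,0.001],[0,0,0],[0,0,0]], twist=[[0,0,0],[0,0,0],[0,0,0],[0,0,0],[0,0,0]])

```text
clock: 58.75
position: [0.5103, -0.321, 0.087]
tool_rot: [-3.141, -0.0, -0.136]
force: [-4.9, 3.9, 15.6]
grip_width: 0.0548
finger_force: 46.5
```

>>> apply_moves(claw=[0.085,0.085,0.085,0.085,0.085,0.085,0.085,0.085,0.085,0.085,0.085], xyz=[[0,0,-0.001],[0,0,0],[0,0,0],[0,0,0],[0,0,-0.02],[0,0,-0.04],[0,0,-0.04],[0,0,-0.045],[0,0,0],[0,0,0],[0,0,0]], twist=[[0,0,0],[0,0,0],[0,0,0],[0,0,0],[0,0,0],[0,0,0],[0,0,0],[0,0,0],[0,0,0],[0,0,0],[0,0,0]])

```text
clock: 59.85
position: [0.5097, -0.3208, 0.2311]
tool_rot: [-3.141, 0.002, -0.136]
force: [-0.6, -0.4, -1.2]
grip_width: 0.0851
finger_force: 0.0
```

Run:
```python
from h import *
s=bot.observe(); print(s['position'],s['tool_rot'])
f=bot.grab_frame('wrist')
print(bed(.106,170,f=f))
go(.459,-.0365,.20,np.pi)
t=bot.grab_frame('scene'); cv2.imwrite('pics/sc5.png',cv2.resize(t['img'][150:330,100:340],(800,600),interpolation=cv2.INTER_CUBIC)[:,:,::-1])
```

```text
[ 0.50971705 -0.32079572  0.23112375] [-3.14068685e+00  1.63022188e-03 -1.35890858e-01]
[{'tool': (1.5, 0.5), 'size': (47.0, 74.0), 'yaw': np.float64(-0.1359), 't': 0.0, 'world': [0.5111, -0.3214]}]
twist [3.1000e-03 1.9000e-03 3.0057e+00] then shift [0.0506 0.2843 0.0309] | shift before twist [-0.0886 -0.2747  0.0314]
```

View pics/sc5.png

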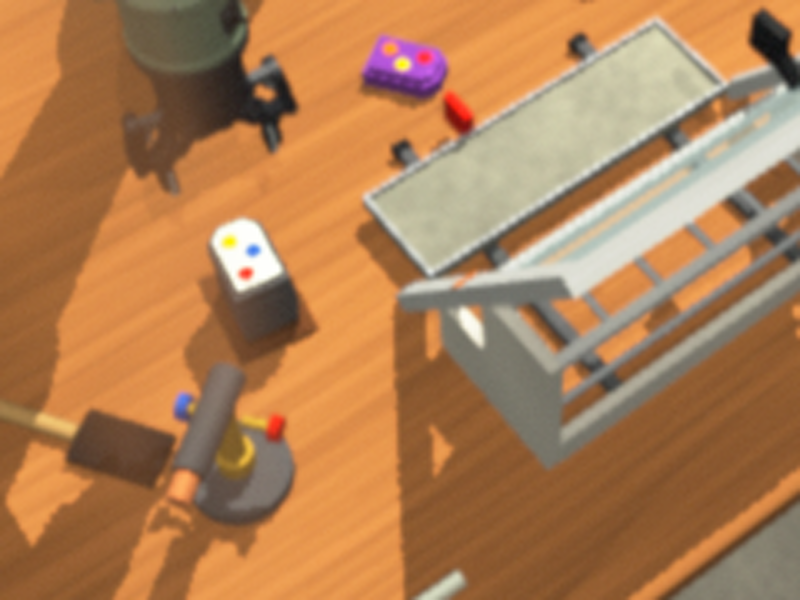

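The scene shows the stack of four trays upright and closed at (253,275), the hearth empty, and the torch and paddle untouched. Now the fin, to push the hearth home.

>>> apply_moves(claw=[0.045,0.045,0.045,0.045,0.045,0.045,0.045,0.045,0.045,0.045,0.045,0.045,0.045,0.045,0.045,0.045,0.045,0.045,0.045,0.045], xyz=[[-0.0116,-0.0341,0],[-0.0116,-0.0341,0],[-0.0116,-0.0341,0],[-0.0116,-0.0341,0],[-0.0116,-0.0341,0],[-0.0116,-0.0341,0],[-0.0116,-0.0341,0],[-0.0116,-0.0341,0],[0,0,0],[0,0,0],[0,0,0],[0,0,0],[0,0,0],[0,0,0],[0,0,0],[0,0,0],[0,0,0],[0,0,0],[0,0,0],[0,0,0]], twist=[[0,0,0],[0,0,0],[0,0,0],[0,0,0],[0,0,0],[0,0,0],[0,0,0],[0,0,0],[0,0,-0.145],[0,0,-0.145],[0,0,-0.145],[0,0,-0.145],[0,0,-0.145],[0,0,-0.145],[0,0,-0.145],[0,0,-0.145],[0,0,-0.145],[0,0,-0.145],[0,0,-0.145],[0,0,-0.145]])

```text
clock: 61.95
position: [0.4549, -0.0382, 0.2316]
tool_rot: [-3.14, -0.001, 1.61]
force: [-0.5, 0.4, 0.5]
grip_width: 0.0449
finger_force: 0.0
```

>>> apply_moves(claw=[0.045,0.045,0.045,0.045,0.045,0.045,0.045,0.045,0.045,0.045,0.045,0.045,0.045,0.045,0.045,0.045,0.045,0.045], xyz=[[0,0,0],[0,0,0],[0,0,0],[0,0,0],[0,0,0],[0,0,0],[0,0,0],[0,0,0],[0,0,0],[0,0,0],[0,0,0],[0,0,0],[0,0,0],[0,0,0],[0,0,0],[0,0,0],[0,0,0],[0,0,0]], twist=[[0,0,-0.145],[0,0,-0.145],[0,0,-0.145],[0,0,-0.145],[0,0,-0.145],[0,0,-0.145],[0,0,-0.145],[0,0,-0.145],[0,0,-0.145],[0,0,-0.145],[0,0,-0.09],[0,0,0],[0,-0.06,0],[0,-0.06,0],[0,-0.06,0],[0,-0.06,0],[0,0,0],[0,0,0]])

```text
clock: 63.75
position: [0.4552, -0.0383, 0.2323]
tool_rot: [3.141, 0.238, -3.141]
force: [-0.5, -0.0, 0.3]
grip_width: 0.0453
finger_force: 0.0
```

Run:
```python
from h import *
s=bot.observe(); print(s['position'],s['tool_rot'])
A=R.from_euler('xyz',s['tool_rot'])
f=bot.grab_frame('wrist')
hsv=cv2.cvtColor(f['img'],cv2.COLOR_RGB2HSV); m=((hsv[:,:,1]>150)&((hsv[:,:,0]<5)|(hsv[:,:,0]>172))&(hsv[:,:,2]>60)).astype(np.uint8)
n,l,st,c=cv2.connectedComponentsWithStats(m)
for i in range(1,n):
    if st[i,4]>150: print(st[i],c[i],wat(f,*c[i],.06))
print(A.inv().apply(np.array([.4535,-.038,.026])-s['position']),A.inv().apply([1,0,0]),A.inv().apply([0,0,1]))
```

```text
[ 0.45516554 -0.0383001   0.23227885] [ 3.14081915  0.23847966 -3.14129793]
[271  37  14  14 156] [277.3525641   43.34615385] [ 0.36095053 -0.01804029  0.06      ]
[250 111  12  46 480] [255.07083333 134.20208333] [ 0.45520705 -0.03913538  0.06      ]
[5.03466619e-02 1.45858041e-04 2.00047546e-01] [-9.71698198e-01 -4.77448015e-04  2.36225283e-01] [-2.36225592e-01  7.51607165e-04 -9.71697949e-01]
```

>>> apply_moves(claw=[0.045,0.045,0.045,0.045,0.045,0.045,0.045,0.0,0.0,0.0,0.0,0.0], xyz=[[0.01,0,0.04],[0.01,0,0.04],[0.01,0,0.04],[0.008,0,0.034],[0.008,0,0.03],[0.004,0,0.016],[0,0,0],[0,0,0],[0,0,0],[0,0,0],[0,0,0],[0,0,0]], twist=[[0,0,0],[0,0,0],[0,0,0],[0,0,0],[0,0,0],[0,0,0],[0,0,0],[0,0,0],[0,0,0],[0,0,0],[0,0,0],[0,0,0]], force=50)

```text
clock: 65.0
position: [0.4566, -0.0391, 0.0523]
tool_rot: [-3.138, 0.244, -3.139]
force: [0.1, 11.5, -1.2]
grip_width: 0.0104
finger_force: 50.2
```

>>> apply_moves(claw=[0.0,0.0,0.0,0.0,0.0,0.0,0.0,0.0,0.0,0.0,0.0,0.0,0.0], xyz=[[-0.0161,0,0.0039],[-0.0161,0,0.0039],[-0.0161,0,0.0039],[-0.0161,0,0.0039],[-0.0161,0,0.0039],[-0.0161,0,0.0039],[-0.0161,0,0.0039],[-0.0161,0,0.0039],[-0.0161,0,0.0039],[-0.0161,0,0.0039],[-0.0161,0,0.0039],[0,0,0],[0,0,0]], twist=[[0,0,0],[0,0,0],[0,0,0],[0,0,0],[0,0,0],[0,0,0],[0,0,0],[0,0,0],[0,0,0],[0,0,0],[0,0,0],[0,0,0],[0,0,0]])

```text
clock: 66.3
position: [0.638, -0.0368, 0.0524]
tool_rot: [-3.141, 0.242, -3.138]
force: [3.5, 18.7, -13.6]
grip_width: 0.0104
finger_force: 51.4
```

>>> apply_moves(claw=[0.0,0.0,0.0,0.0], xyz=[[-0.0078,0,0.0019],[-0.0078,0,0.0019],[0,0,0],[0,0,0]], twist=[[0,0,0],[0,0,0],[0,0,0],[0,0,0]])

```text
clock: 66.7
position: [0.6538, -0.0366, 0.0524]
tool_rot: [-3.141, 0.242, -3.138]
force: [2.6, 18.8, -13.5]
grip_width: 0.0099
finger_force: 51.3
```

>>> apply_moves(claw=[0.0,0.0,0.0,0.0], xyz=[[-0.003,0,0.0007],[-0.003,0,0.0007],[0,0,0],[0,0,0]], twist=[[0,0,0],[0,0,0],[0,0,0],[0,0,0]])

```text
clock: 67.1
position: [0.6562, -0.0365, 0.0522]
tool_rot: [-3.139, 0.235, -3.137]
force: [-36.0, 19.9, 20.1]
grip_width: 0.0104
finger_force: 56.7
```

>>> apply_moves(claw=[0.02,0.045,0.045,0.045,0.045,0.045,0.045,0.045,0.045,0.045,0.045,0.045,0.045,0.045,0.045,0.045,0.045,0.045,0.045,0.045], xyz=[[0.002,0,-0.0005],[0,0,0],[0,0,0],[0.0194,0,-0.0048],[0.0194,0,-0.0048],[0.0194,0,-0.0048],[0.0194,0,-0.0048],[0.0194,0,-0.0048],[0.0194,0,-0.0048],[0.0194,0,-0.0048],[-0.008,0,-0.033],[-0.008,0,-0.033],[-0.008,0,-0.033],[-0.008,0,-0.033],[0,0,0],[0,0,0],[0,0,0],[0,0,0],[0,0,0],[0,0,0]], twist=[[0,0,0],[0,0,0],[0,0,0],[0,0,0],[0,0,0],[0,0,0],[0,0,0],[0,0,0],[0,0,0],[0,0,0],[0,0,0],[0,0,0],[0,0,0],[0,0,0],[0,0.06,0],[0,0.06,0],[0,0.06,0],[0,0.06,0],[0,0,0],[0,0,0]])

```text
clock: 69.1
position: [0.5178, -0.0399, 0.1882]
tool_rot: [-3.136, 0.003, 3.141]
force: [0.1, 0.7, 0.0]
grip_width: 0.0453
finger_force: 0.0
```

Run:
```python
from h import *
s=bot.observe(); print(s['position'],s['tool_rot'],s['force'])
go(.6923,.1543,.29,np.pi)
f=bot.grab_frame('wrist'); t=bot.grab_frame('top')
hsv=cv2.cvtColor(f['img'],cv2.COLOR_RGB2HSV); m=((hsv[:,:,1]>150)&((hsv[:,:,0]<5)|(hsv[:,:,0]>172))&(hsv[:,:,2]>60)).astype(np.uint8)
n,l,st,c=cv2.connectedComponentsWithStats(m)
for i in range(1,n):
    if st[i,4]>150: print(st[i],c[i],wat(f,*c[i],.055))
cv2.imwrite('pics/h6.png',np.hstack([cv2.resize(f['img'],(400,300)),cv2.resize(t['img'][70:214,150:342],(400,300))])[:,:,::-1])
```

```text
[ 0.5177761  -0.03990484  0.18821321] [-3.13552693  0.00331565  3.14109861] [0.05818776 0.69994823 0.03734264]
twist [-0.0061  0.0033 -0.0005] then shift [-0.1745  0.1942 -0.1018] | shift before twist [-0.1748  0.1937 -0.1024]
[274  18  15  14 166] [281.04819277  24.57228916] [ 0.36993797 -0.01796712  0.055     ]
[254 270  12  46 442] [259.739819   293.26470588] [ 0.65151408 -0.03641167  0.055     ]
```

View pics/h6.png

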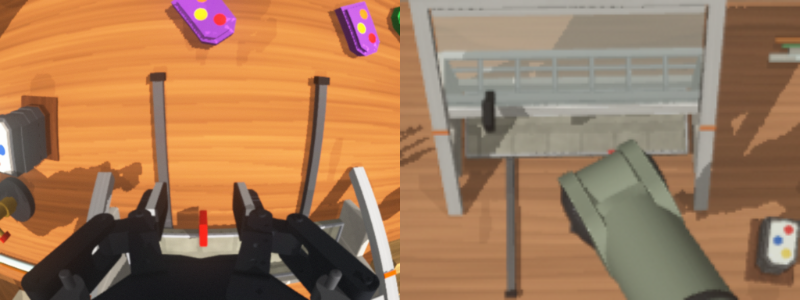

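The fin reads x = 0.6515 against 0.651 at the start, so the hearth is home. The sash still stands above the marks (top view, frame at row 112 against the marks at 130). Now the sash handle.

>>> apply_moves(claw=[0.045,0.045,0.045,0.045,0.045,0.045,0.045,0.045,0.045,0.045,0.045,0.045,0.045,0.045], xyz=[[0,0,-0.034],[0,0,-0.034],[0,0,-0.034],[0,0.0388,0],[0,0.0388,0],[0,0.0388,0],[0,0.0388,0],[0,0.0388,0],[-0.0349,0,0],[-0.0349,0,0],[-0.0349,0,0],[-0.0349,0,0],[-0.0349,0,0],[0,0,0]], twist=[[-0.0061,0.0033,0],[0,0,0],[0,0,0],[0,0,0],[0,0,0],[0,0,0],[0,0,0],[0,0,0],[0,0,0],[0,0,0],[0,0,0],[0,0,0],[0,0,0],[0,0,0]])

```text
clock: 70.6
position: [0.6948, 0.1535, 0.2886]
tool_rot: [-3.141, -0.001, 3.139]
force: [0.2, -0.4, 0.1]
grip_width: 0.0452
finger_force: 0.0
```

>>> apply_moves(claw=[0.045,0.045,0.045,0.045,0.0,0.0,0.0,0.0,0.0], xyz=[[0,0,0.02],[0,0,0.025],[0,0,0.018],[0,0,0],[0,0,0],[0,0,0],[0,0,0],[0,0,0],[0,0,0]], twist=[[0,0,0],[0,0,0],[0,0,0],[0,0,0],[0,0,0],[0,0,0],[0,0,0],[0,0,0],[0,0,0]], force=60)

```text
clock: 71.5
position: [0.6923, 0.1542, 0.2283]
tool_rot: [-3.141, 0.0, 3.141]
force: [-3.3, -1.9, 7.0]
grip_width: 0.0155
finger_force: 59.7
```

>>> apply_moves(claw=[0.0,0.0,0.0,0.0,0.0,0.0,0.0,0.0,0.0,0.0,0.0,0.0,0.0,0.0,0.0,0.0,0.0,0.0,0.0,0.0], xyz=[[0.0059,0,0.0084],[0.0059,0,0.0084],[0.0059,0,0.0084],[0.0059,0,0.0084],[0.0059,0,0.0084],[0.0059,0,0.0084],[0.0059,0,0.0084],[0.0059,0,0.0084],[0.0059,0,0.0084],[0.0059,0,0.0084],[0.0059,0,0.0084],[0.0059,0,0.0084],[0.0059,0,0.0084],[0.0059,0,0.0084],[0.0059,0,0.0084],[0.0059,0,0.0084],[0.0059,0,0.0084],[0.0059,0,0.0084],[0,0,0],[0,0,0]], twist=[[0,0,0],[0,0,0],[0,0,0],[0,0,0],[0,0,0],[0,0,0],[0,0,0],[0,0,0],[0,0,0],[0,0,0],[0,0,0],[0,0,0],[0,0,0],[0,0,0],[0,0,0],[0,0,0],[0,0,0],[0,0,0],[0,0,0],[0,0,0]])

```text
clock: 73.5
position: [0.5854, 0.1528, 0.0754]
tool_rot: [-3.139, -0.002, 3.141]
force: [-2.2, -6.1, -12.1]
grip_width: 0.0156
finger_force: 58.7
```

>>> apply_moves(claw=[0.0,0.0,0.0,0.0], xyz=[[0.0023,0,0.0033],[0.0023,0,0.0033],[0,0,0],[0,0,0]], twist=[[0,0,0],[0,0,0],[0,0,0],[0,0,0]])

```text
clock: 73.9
position: [0.5812, 0.1528, 0.0694]
tool_rot: [-3.139, -0.001, 3.141]
force: [-1.7, -6.7, -2.6]
grip_width: 0.0155
finger_force: 59.9
```

>>> apply_moves(claw=[0.0,0.0,0.0,0.0], xyz=[[0.0012,0,0.0016],[0.0012,0,0.0016],[0,0,0],[0,0,0]], twist=[[0,0,0],[0,0,0],[0,0,0],[0,0,0]])

```text
clock: 74.3
position: [0.5793, 0.1528, 0.0665]
tool_rot: [-3.139, -0.0, 3.141]
force: [-0.7, -8.3, -0.1]
grip_width: 0.0154
finger_force: 60.6
```

>>> apply_moves(claw=[0.0,0.0,0.0,0.0], xyz=[[0.0012,0,0.0016],[0.0012,0,0.0016],[0,0,0],[0,0,0]], twist=[[0,0,0],[0,0,0],[0,0,0],[0,0,0]])

```text
clock: 74.7
position: [0.5775, 0.1527, 0.0638]
tool_rot: [-3.139, 0.001, 3.14]
force: [0.2, -8.7, 8.2]
grip_width: 0.0155
finger_force: 61.3
```

>>> apply_moves(claw=[0.0,0.0,0.0,0.0], xyz=[[0.0012,0,0.0016],[0.0012,0,0.0016],[0,0,0],[0,0,0]], twist=[[0,0,0],[0,0,0],[0,0,0],[0,0,0]])

```text
clock: 75.1
position: [0.5776, 0.1528, 0.0636]
tool_rot: [-3.139, 0.006, 3.14]
force: [-0.1, -15.9, 51.2]
grip_width: 0.0156
finger_force: 67.5
```

>>> apply_moves(claw=[0.0,0.045,0.045,0.045,0.045,0.045,0.045,0.045,0.045,0.045,0.045,0.045,0.045,0.045,0.045], xyz=[[-0.001,0,-0.0015],[0,0,0],[0,0,0],[0,0,0],[0,0,-0.02],[0,0,-0.035],[0,0,-0.04],[0,0,-0.04],[0.03,0,-0.02],[0.035,0,0],[0.035,-0.035,0],[0.03,-0.035,0],[0,-0.035,0],[0,0,0],[0,0,0]], twist=[[0,0,0],[0,0,0],[0,0,0],[0,0,0],[0,0,0],[0,0,0],[0,0,0],[0,0,0],[0,0,0],[0,0,0],[0,0,0],[0,0,0],[0,0,0],[0,0,0],[0,0,0]])

```text
clock: 76.6
position: [0.4453, 0.0488, 0.2166]
tool_rot: [-3.141, -0.001, 3.14]
force: [-0.3, 0.0, 0.3]
grip_width: 0.0448
finger_force: 0.0
```

Run:
```python
from h import *
s=bot.observe(); print(s['position'],s['force'])
f=bot.grab_frame('scene'); t=bot.grab_frame('top')
a=cv2.resize(f['img'],(800,600),interpolation=cv2.INTER_CUBIC)
cv2.imwrite('pics/fin.png',np.vstack([cv2.resize(f['img'][130:330,80:400],(480,300)),cv2.resize(t['img'][60:260,100:420],(480,300))])[:,:,::-1])
print([(np.round(d['position'],3).tolist(),round(d['score'],2)) for d in bot.find_in('top','sash')],[(np.round(d['position'],3).tolist(),round(d['score'],2)) for d in bot.find_in('scene','sash')])
```

```text
[0.44532045 0.04881059 0.21655536] [-0.29332231  0.0192485   0.26291307]
[([0.661, 0.025, 0.115], 0.86)] [([0.542, -0.344, 0.003], 0.72), ([0.668, 0.037, 0.12], 0.69)]
```

View pics/fin.png

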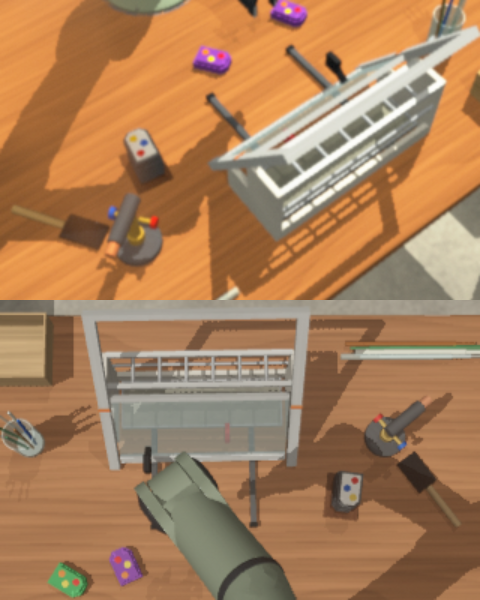

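Both views show the sash shut (top view 0.661, 0.025, as at the start), the hearth home with the fin behind the glass, the stack of four on the plinth, and the torch, jar and paddle in place. I hand in the job.

```bash
python3 -c "
from workcell import bot
print(bot.job_done())"
```

```text
the job is handed in; nothing more can be done
None
```

I handed the job in at about 77 s on the robot's clock: all four trays are stacked chamfer over chamfer and seated on the plinth, the empty hearth was pushed home, and then the sash was shut; the torch, jar and paddle were not touched, and the hand-in gave no verdict.

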